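# Dust the garden lanterns on the swing-out hook

### The job

Swing the folded hook straight out from its plank, hang every lantern that stands on the shelf on it by its wire handle, and with all of them hanging push the air duster's red plunger fully down to blow the dust off. Then take the lanterns down and stand them upright in the plywood tray, and only when all are in the tray fold the empty hook flat against the plank again. Leave the bulb planter, the terracotta pots and the padlock where they are.

Things in the scene. Friction and masses are not known exactly. Their poses are not given: they have to be found in the camera images.
- swing_arm (a joint): angle of the hook about its upright hinge, rad: 0 = folded flat along the plank, 1.571 = swung straight out from it (stops at both ends). It stays where it is left; turning it takes about 0.25 N m, so about 1.5 N at its tip. As it grows the hook turns clockwise seen from above.
- hook_hinge (a point): the hook's hinge axis at the height of its bar's centre line, 145 mm above the shelf. The frame turns with the hook: x points along the bar from hinge to tip, z up. The hook is a level round green bar 10 mm thick and 180 mm long, with an upturned round end post (12 mm thick, top 22 mm above the bar's centre line) at x = 180 mm.
- plank: upright fixed wooden plank, 300 mm long, 180 mm high, that carries the hook; origin on the shelf under the hinge axis, y points out from the plank's face, x along it. The face is 50 mm behind the hinge axis; the folded hook lies along the face, pointing to -x, with 45 mm clear behind the bar.
- hook_tip (a point): middle of the upturned end post of the hook, 180 mm from the hinge axis and 11 mm above the bar's centre line; can be pinched from above across the bar. Axes as hook_hinge.
- lantern1_grip (a point): centre of the red lantern's wooden grip block (22 x 14 x 40 mm in x, y, z), 138 mm above its underside. All lanterns are alike: 158 mm tall, 0.12 to 0.24 kg, loose, some absent. Body 54 mm across, flat roof top 66 mm up; rigid closed handle of 6 mm wire in the x-z plane: uprights at x = +-25 mm to 100 mm up, sloping to a peak 117 mm up under the block: window under it 47 mm high, 44 mm wide.
- lantern2_grip (a point): the same point of the blue lantern (as lantern1; may be absent). z is up. The grip block reaches from 118 to 158 mm above the underside. When a lantern hangs at rest on the hook's bar by the peak of its handle, this point is 31 mm above the bar's centre line.
- lantern3_grip (a point): the same point of the yellow lantern (as lantern1 and lantern2; may be absent).
- plunger (a joint): travel of the duster's plunger, m: 0 = up, 0.030 = fully down (27 mm or more counts). Sprung: about 2 N to start it, about 9 N fully down; it comes back up when released.
- plunger_top (a point): centre of the top face of the duster's red plunger knob, 38 mm across, 155 mm above the shelf when up; pushed straight down. The duster is a fixed upright blue hand pump 54 mm across and 100 mm tall (foot 72 mm across) whose short black nozzle points towards the hook's side.
- tray_in (a point): centre of the inner floor of the open plywood tray, 6 mm above the shelf; the tray is fixed, inside 268 mm (x) by 83 mm (y), rim 45 mm above the shelf. Three lanterns fit in a row along its x axis, up to 90 mm apart.
- bulb_planter: Bulb planter standing on its steel tube, 66 mm across, with an orange plastic handle on top (along y), 200 mm tall; origin at the centre of the underside. A bystander, loose; not to be moved.
- nested_pots: Two nested terracotta pots, 118 mm across, 127 mm tall; origin at the centre of the underside. A bystander, loose; not to be moved.
- padlock: Brass padlock with steel shackle lying flat, 100 mm long, 50 mm wide, 20 mm high; origin under its body. A bystander, loose; not to be moved.
There are look-alikes about, which are no part of the job. What is shaped like the part that bears plunger but yellow is not meant.

How it is judged:
On the way, in this order (a step that is already met when the one before it is completed fails the run):
1. the hook is swung straight out (value of joint swing_arm above 1.4 rad), for 0.2 s.
2. every lantern hangs on the swung-out hook (x of lantern1_grip in the frame of hook_hinge between 0 and 0.178 m and y of lantern1_grip in the frame of hook_hinge between -0.025 and 0.025 m and z of lantern1_grip in the frame of hook_hinge between 0.012 and 0.045 m and angle between each of lantern1_grip, lantern2_grip, lantern3_grip's own z axis and vertical below 0.5 rad and x of lantern2_grip in the frame of hook_hinge between 0 and 0.178 m and y of lantern2_grip in the frame of hook_hinge between -0.025 and 0.025 m and z of lantern2_grip in the frame of hook_hinge between 0.012 and 0.045 m and x of lantern3_grip in the frame of hook_hinge between 0 and 0.178 m and y of lantern3_grip in the frame of hook_hinge between -0.025 and 0.025 m and z of lantern3_grip in the frame of hook_hinge between 0.012 and 0.045 m and value of joint swing_arm above 1.3 rad), for 0.3 s.
3. the plunger is fully down while every lantern hangs on the hook (all of step 2 and value of joint plunger above 0.027 m), for 0.05 s.
4. every lantern stands in the tray, the hook still out (x of lantern1_grip in the frame of tray_in between -0.125 and 0.125 m and y of lantern1_grip in the frame of tray_in between -0.03 and 0.03 m and z of lantern1_grip in the frame of tray_in between 0.128 and 0.145 m and angle between each of lantern1_grip, lantern2_grip, lantern3_grip's own z axis and vertical below 0.15 rad and x of lantern2_grip in the frame of tray_in between -0.125 and 0.125 m and y of lantern2_grip in the frame of tray_in between -0.03 and 0.03 m and z of lantern2_grip in the frame of tray_in between 0.128 and 0.145 m and x of lantern3_grip in the frame of tray_in between -0.125 and 0.125 m and y of lantern3_grip in the frame of tray_in between -0.03 and 0.03 m and z of lantern3_grip in the frame of tray_in between 0.128 and 0.145 m and value of joint swing_arm above 0.6 rad), for 0.2 s.
5. the hook is folded flat again (value of joint swing_arm below 0.12 rad), for 0.2 s.
At the end, for the whole second after the job is handed in: Every lantern present stands upright (within 0.15 rad) on the tray's floor inside the tray, the hook is folded flat (joint below 0.12 rad), the plunger is back up (x of lantern1_grip in the frame of tray_in between -0.125 and 0.125 m and y of lantern1_grip in the frame of tray_in between -0.03 and 0.03 m and z of lantern1_grip in the frame of tray_in between 0.128 and 0.145 m and angle between each of lantern1_grip, lantern2_grip, lantern3_grip's own z axis and vertical below 0.15 rad and x of lantern2_grip in the frame of tray_in between -0.125 and 0.125 m and y of lantern2_grip in the frame of tray_in between -0.03 and 0.03 m and z of lantern2_grip in the frame of tray_in between 0.128 and 0.145 m and x of lantern3_grip in the frame of tray_in between -0.125 and 0.125 m and y of lantern3_grip in the frame of tray_in between -0.03 and 0.03 m and z of lantern3_grip in the frame of tray_in between 0.128 and 0.145 m and value of joint swing_arm below 0.12 rad and value of joint plunger below 0.004 m); the robot touches nothing.
It fails at once if the bulb planter is moved more than 30 mm (distance of bulb_planter from where it was at the start of the episode above 0.03 m).
It fails at once if the stack of pots is moved more than 30 mm (distance of nested_pots from where it was at the start of the episode above 0.03 m).
It fails at once if the padlock is moved more than 30 mm (distance of padlock from where it was at the start of the episode above 0.03 m).
Of lantern1, lantern2, lantern3 only 2 to 3 are there at a start; the rules pass over those that are not, and their reading is None.
At some moment in a run one of lantern1, lantern2, lantern3 may be knocked a few centimetres aside while the robot is not near it.
It also fails if it takes over 210 s, if anything falls off the work surface, if the arm or the gripper's body presses on something with over 40 N, if the wrist force passes 120 N, or if a joint passes its speed limit or range.

### The arm

A 6-joint arm with a two-finger parallel gripper is mounted at the origin on the work surface. World frame = base frame: x ahead of the robot, y to its left, z up, the work surface at z = 0. Lengths are in m, angles in rad, forces in N, time in s.
With the tool pointing down it reaches from about 0.35 to 0.975 m from the base axis. Payload 4.9 kg.
Tool frame: the origin (TCP) lies midway between the tips of the shut fingers; the grasp point (between the pads) lies manip.grip_depth behind it (manip.grip_depth is the distance from the TCP to the grasp point, in m); z points along the fingers, x is the direction in which the jaws open and shut, and the axes are right-handed (so a half turn about z gives the same grasp; the last joint's range is limited). The gripper opens to 85 mm and grips with 20 to 120 N. Pads are 22 mm wide; open, the fingers measure 114 mm over their backs; the gripper's body (76 mm by 85 mm) begins 54 mm behind the grasp point. The pads swing forward as they close: fully open they stand 13 mm farther back than shut.
Start: joints at [-1.317, 0.053, 1.613, -0, 1.476, -0.119], TCP at [0.228, -0.582, 0.231] pointing down, gripper open.
Joint ranges: [-3.01, 3.01], [-1.01, 2.22], [0.06, 2.58], [-1.02, 4.17], [0.09, 2.62], [-3.14, 3.14]. Speed limits (rad/s): [2.57, 2.57, 3.14, 3.14, 3.14, 3.14].

### API

Orientations are given as a unit quaternion [w, x, y, z].
In Python, from plant import state, grab_frame, ticket, manip gives the robot as it stands.
- The arm moves only by the tool carry_out, never from a script. Its argument "moves" is a list that holds one entry, the list of rows, each a list of 7 numbers: the turn, a rotation vector about the tool's x, y, z each as a share of 5 degrees, from -1 to 1, then the shift along the tool's x, y, z each as a share of 0.04 m, from -1 to 1, then the gripper command: -1 is shut, 1 is fully open, values between are in proportion. A call has 1 to 8 rows; each row shifts and turns the commanded pose from where the row before left it, along the tool's axes as they then stand; what a row does not reach is not made up. A row lasts 1/12 s, in which the tool goes at most 41.7 mm and 7.16 degrees, less where a joint would pass 70% of its speed; a pose out of reach is approached as far as the arm can. A call with a number of a shift or a turn outside -1 to 1 is refused whole. A call with a gripper value outside its range is refused whole. The fingers move at their own pace and stop on an object; the grip force is fixed at half the most. Time passes only in rows, so rows that do not move let the fingers close. It gives the time, the measured TCP pose, the force and the opening at its end, in the units of the state.
- state(): the state, without advancing time (a new reading comes with each control period).
- grab_frame(name): name is "scene" or "top" or "wrist"; returns a dict with "frame" (400x640x3 uint8, red, green, blue), "z_map" (400x640 float32, m along the optical axis (not along the pixel's ray), 0 where there is no reading), "K" (3x3 intrinsics, pixels), "world_from_camera" (4x4, takes a point from camera to world coordinates); the wrist camera has in their place "hand_eye" (4x4, takes a point from camera to tool coordinates, whose origin is the TCP and whose axes are the tool frame's). Camera axes: x right, y down, z forward; pixel columns grow to the right and rows downward; lengths in m; the calibration is good to about 2 mm. A picture is of the moment at which its call begins: read the wrist's pose just before it.
- ticket.job_done(): hands the job in, once; it reports no verdict.
The state is a dict: "time": time; "joint_pos": joint angles; "joint_vel": joint speeds; "joint_efforts": joint torques, N m; "tool_pos": TCP position; "tool_rot": TCP orientation; "contact_force": force on the tool from outside, world axes, zero at the start; "ft_torque": the same for the moment, N m; "gripper_width": opening from 0.0 (shut) to 1.0 (fully open).
Only numpy, scipy, OpenCV 4.12 (cv2) and the standard library are available. Lean on these libraries where they do the work, as an engineer would, in place of code of your own. Each camera call takes 0.05 s, during which the arm holds its last target.

## Working session

There is one attempt and no reset: what is moved stays moved. The work goes in short steps, Python scripts to look and compute and a tool call to move; the robot and the scene stay as the last step left them, time stands still between calls to the robot, and variables do not carry over. Pictures are saved under pics/ and viewed, and the job is handed in when it is done.

Besides the shell and the picture viewer there is one more tool, called after "Emit:" as a command line: name --argument value ..., lists and objects as JSON in quotes. carry_out: Moves the arm, as the interface text tells. Shift numbers are shares of 0.04 m and turn numbers shares of 5 degrees, none past 1 either way. Its arguments: {"type":"object","properties":{"moves":{"type":"array"}},"required":["moves"]}

```bash
ls; mkdir -p pics
cat > h.py <<'E'
import numpy as np, cv2, sys
from plant import state, grab_frame, ticket, manip
from scipy.spatial.transform import Rotation as R
def Rq(q): return R.from_quat([q[1],q[2],q[3],q[0]])
def T_tool(s):
    T=np.eye(4);T[:3,:3]=Rq(s['tool_rot']).as_matrix();T[:3,3]=s['tool_pos'];return T
def grab(name):
    s=state();f=grab_frame(name)
    f['W']=f['world_from_camera'] if name!='wrist' else T_tool(s)@f['hand_eye']
    return f
def cloud(f):
    z=f['z_map'];h,w=z.shape;u,v=np.meshgrid(np.arange(w),np.arange(h));K=f['K']
    P=np.stack([(u-K[0,2])*z/K[0,0],(v-K[1,2])*z/K[1,1],z],-1)
    P=P@f['W'][:3,:3].T+f['W'][:3,3];P[z<=0]=np.nan;return P
def save(f,n): cv2.imwrite('pics/'+n,f['frame'][:,:,::-1])
def crop(f,n,u0,u1,v0,v1,k):
    cv2.imwrite('pics/'+n,cv2.resize(f['frame'][v0:v1,u0:u1,::-1],None,fx=k,fy=k,interpolation=cv2.INTER_CUBIC))
E
python3 - <<'E'
from h import *
s=state();print(s,manip.grip_depth)
for n in['scene','top','wrist']:
    f=grab(n);save(f,n+'0.png');print(n,f['K'].tolist(),np.round(f['W'],3).tolist())
    np.savez('f_'+n,**{k:f[k] for k in('frame','z_map','K','W')})
E
```

```text
pics
{'time': 0.0, 'joint_pos': array([-1.31699764e+00,  5.33714654e-02,  1.61432385e+00, -2.98331145e-05,
        1.47602357e+00, -1.19015306e-01]), 'joint_vel': array([-0.00024699, -0.00086035, -0.00026137,  0.00081763,  0.00108166,
       -0.00278327]), 'joint_efforts': array([-1.12815364e-03, -3.93680334e+01, -3.70177174e+01, -3.07545424e-04,
        7.03406346e-03, -8.84938970e-06]), 'tool_pos': array([ 0.22746943, -0.5814453 ,  0.23003615]), 'tool_rot': array([-6.88226430e-04,  8.25905162e-01, -5.63808064e-01, -8.10422241e-04]), 'contact_force': array([-0.52314953, -0.16068975, -0.08475275]), 'ft_torque': array([0.06080359, 0.03324209, 0.01806315]), 'gripper_width': 0.9997502120758324} 0.0187
scene [[463.61946115306245, 0.0, 319.3264363227935], [0.0, 463.61946115306245, 199.00973957931052], [0.0, 0.0, 1.0]] [[-0.823, 0.477, -0.307, 0.921], [0.568, 0.699, -0.435, 0.523], [0.007, -0.532, -0.847, 1.093], [0.0, 0.0, 0.0, 1.0]]
top [[501.6078878144812, 0.0, 327.4684779308171], [0.0, 501.6078878144812, 190.77944397682685], [0.0, 0.0, 1.0]] [[-0.028, -0.976, 0.216, 0.266], [-1.0, 0.028, -0.002, 0.014], [-0.004, -0.216, -0.976, 1.528], [0.0, 0.0, 0.0, 1.0]]
wrist [[341.2803381105028, 0.0, 314.8378477699759], [0.0, 341.2803381105028, 199.46142078591652], [0.0, 0.0, 1.0]] [[0.364, -0.89, -0.276, 0.298], [-0.931, -0.348, -0.106, -0.555], [-0.001, 0.295, -0.955, 0.373], [0.0, 0.0, 0.0, 1.0]]
```

View pics/scene0.png

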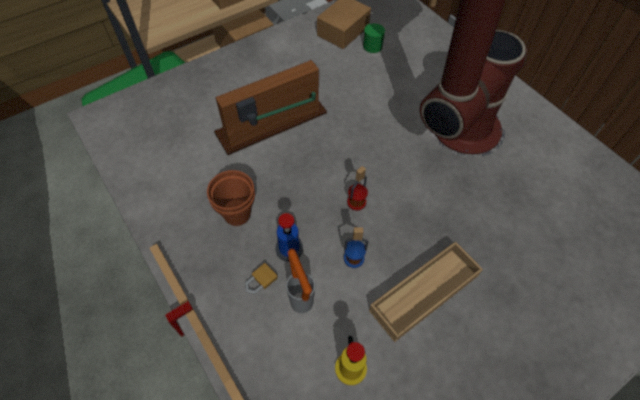

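View pics/top0.png

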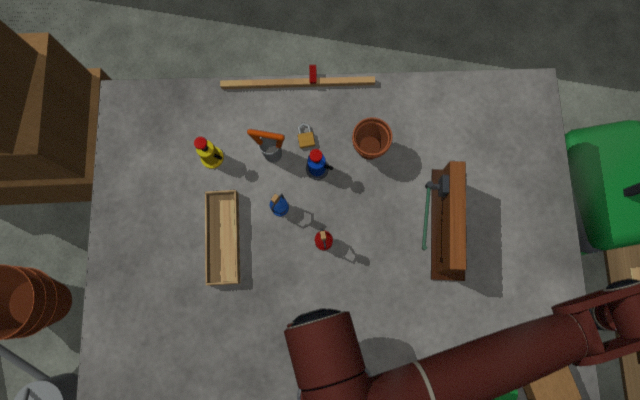

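Run:
```python
from h import *
f=dict(np.load('f_top.npz'));g=dict(np.load('f_scene.npz'))
a=cv2.resize(f['frame'][70:300,190:480,::-1],None,fx=2.7,fy=2.5,interpolation=cv2.INTER_CUBIC);cv2.imwrite('pics/tc.png',a)
crop(g,'sc.png',200,500,50,350,2)
P=cloud(f)
for n,(u,v) in dict(red=(324,240),redgrip=(322,235),blue=(280,207),bgrip=(277,198),plung=(316,155),yp=(201,142),padl=(306,140),pot=(371,125),tray=(222,238),tip=(425,246),hinge=(430,186),plank=(457,220),trayTL=(209,194),trayBR=(236,280),planter=(266,135)).items():
    print(n,np.round(np.nanmedian(P[v-1:v+2,u-1:u+2].reshape(-1,3),0),3))
```

```text
red [0.437 0.026 0.115]
redgrip [0.446 0.03  0.157]
blue [0.545 0.154 0.065]
bgrip [0.554 0.154 0.15 ]
plung [0.675 0.042 0.156]
yp [0.723 0.37  0.154]
padl [0.766 0.075 0.021]
pot [ 0.783 -0.125  0.095]
tray [0.465 0.337 0.006]
tip [ 0.407 -0.249  0.17 ]
hinge [ 0.575 -0.276  0.157]
plank [ 0.473 -0.338  0.181]
trayTL [0.6   0.376 0.028]
trayBR [0.336 0.286 0.042]
planter [0.724 0.179 0.199]
```

View pics/tc.png

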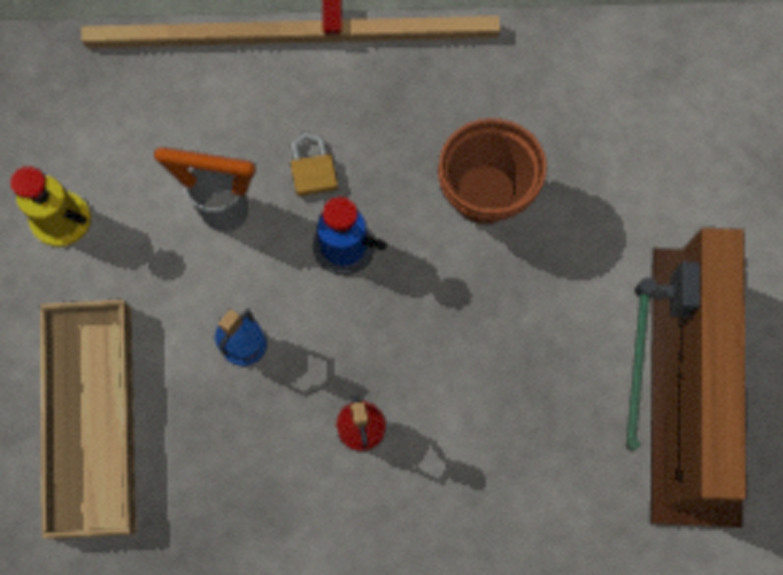

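View pics/sc.png

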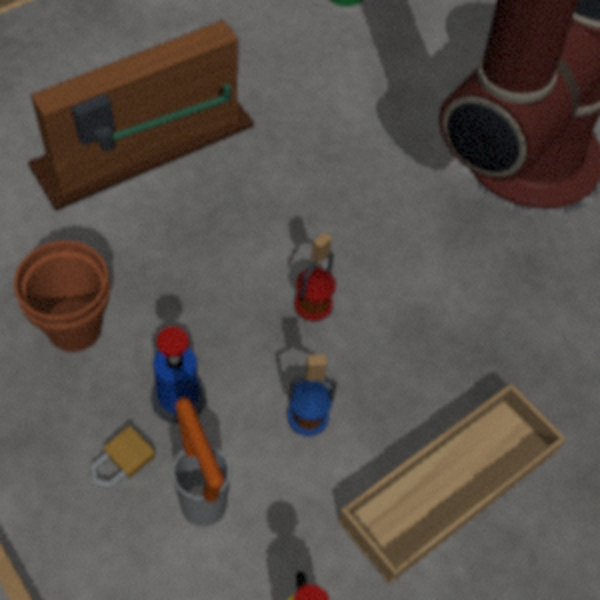

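```bash
cat >> h.py <<'E'
def hook(f):
    P=cloud(f);c=f['frame'].astype(int)
    m=(c[...,1]>c[...,0]+20)&(c[...,1]>c[...,2]+5)&(np.abs(P[...,2]-.15)<.03)
    m&=(P[...,0]>.2)&(P[...,0]<.9)&(np.abs(P[...,1])<.5)
    return P[m]
E
python3 - <<'E'
from h import *
for n in('top','scene'):
    f=dict(np.load(f'f_{n}.npz'));P=cloud(f);h=hook(f)
    print(n,len(h),np.round(h[np.argsort(h[:,0])][::max(1,len(h)//14)],3).tolist())
    vx,vy,x0,y0=cv2.fitLine(h[:,:2].astype(np.float32),cv2.DIST_HUBER,0,.01,.01).ravel()
    print('line deg',np.degrees(np.arctan2(vy,vx)),x0,y0,'y at x=.4',y0+vy/vx*(.4-x0), h[:,:2].min(0),h[:,:2].max(0))
    def reg(x0,x1,y0,y1,z0,z1): 
        m=(P[...,0]>x0)&(P[...,0]<x1)&(P[...,1]>y0)&(P[...,1]<y1)&(P[...,2]>z0)&(P[...,2]<z1);return P[m],m
    for nm,b in dict(planktop=(.25,.75,-.45,-.25,.172,.188),trayrim=(.25,.7,.22,.45,.036,.05),redblk=(.38,.5,-.03,.09,.14,.17),blublk=(.48,.62,.1,.22,.14,.17),knob=(.6,.75,-.02,.11,.145,.165),planterh=(.62,.85,.1,.27,.17,.21)).items():
        q,m=reg(*b)
        if len(q)<3: print(nm,'none');continue
        (cx,cy),(w,hh),a=cv2.minAreaRect((q[:,:2]*1000).astype(np.float32))
        print(nm,len(q),'rect',round(cx),round(cy),round(w),round(hh),round(a,1),'med',np.round(np.median(q,0),3))
E
```

```text
top 161 [[0.401, -0.244, 0.172], [0.409, -0.245, 0.17], [0.425, -0.247, 0.15], [0.436, -0.251, 0.148], [0.447, -0.251, 0.151], [0.461, -0.252, 0.15], [0.472, -0.253, 0.149], [0.486, -0.259, 0.153], [0.498, -0.261, 0.148], [0.509, -0.258, 0.15], [0.519, -0.264, 0.153], [0.531, -0.263, 0.15], [0.543, -0.266, 0.15], [0.556, -0.27, 0.152], [0.566, -0.268, 0.15]]
line deg -8.871565 0.50428134 -0.26077804 y at x=.4 -0.24450104 [ 0.40089397 -0.27383913] [ 0.57214674 -0.24195575]
planktop 1946 rect 492 -330 64 300 85.2 med [ 0.498 -0.337  0.181]
trayrim 592 rect 513 334 374 97 1.6 med [0.462 0.345 0.045]
redblk 42 rect 447 29 21 14 2.2 med [0.447 0.028 0.158]
blublk 48 rect 555 160 14 22 53.6 med [0.554 0.161 0.158]
knob 136 rect 677 43 36 36 64.3 med [0.676 0.044 0.155]
planterh 256 rect 729 181 106 20 77.5 med [0.727 0.18  0.197]
scene 164 [[0.401, -0.245, 0.167], [0.407, -0.241, 0.155], [0.415, -0.245, 0.148], [0.429, -0.249, 0.153], [0.438, -0.25, 0.146], [0.45, -0.256, 0.148], [0.465, -0.249, 0.151], [0.478, -0.259, 0.15], [0.49, -0.255, 0.148], [0.503, -0.26, 0.152], [0.513, -0.261, 0.145], [0.526, -0.264, 0.151], [0.538, -0.272, 0.146], [0.551, -0.272, 0.147], [0.562, -0.273, 0.149]]
line deg -9.127903 0.48252735 -0.2564692 y at x=.4 -0.24320923 [ 0.40072061 -0.27301368] [ 0.57540789 -0.24038062]
planktop 1523 rect 492 -331 69 300 86.3 med [ 0.509 -0.333  0.179]
trayrim 895 rect 466 334 281 96 1.7 med [0.474 0.337 0.044]
redblk 75 rect 448 30 23 15 5.5 med [0.45  0.032 0.156]
blublk 85 rect 555 163 15 21 52.1 med [0.557 0.164 0.156]
knob 200 rect 677 45 36 37 29.3 med [0.679 0.047 0.155]
planterh 420 rect 729 183 106 18 78.1 med [0.731 0.187 0.197]
```

Run:
```python
from h import *
for n in('top','scene'):
    f=dict(np.load(f'f_{n}.npz'));P=cloud(f)
    m=(np.abs(P[...,2]-.18)<.004)&(P[...,0]>.3)&(P[...,0]<.7)&(P[...,1]<-.27)&(P[...,1]>-.45)
    q=P[m]
    for side in('max','min'):
        pts=[]
        for a in np.arange(.36,.62,.01):
            s=q[(q[:,0]>a)&(q[:,0]<a+.01)]
            if len(s)>3: pts.append((a+.005,getattr(s[:,1],side)()))
        pts=np.array(pts,np.float32);vx,vy,x0,y0=cv2.fitLine(pts,cv2.DIST_HUBER,0,.001,.001).ravel()
        print(n,side,np.degrees(np.arctan2(vy,vx)),'y at .585',y0+vy/vx*(.585-x0))
    m=(np.abs(P[...,2]-.045)<.004)&(P[...,0]>.25)&(P[...,0]<.66)&(P[...,1]<.45)&(P[...,1]>.25)
    q=P[m]
    for side in('max','min'):
        pts=[]
        for a in np.arange(.34,.59,.01):
            s=q[(q[:,0]>a)&(q[:,0]<a+.01)]
            if len(s)>3: pts.append((a+.005,getattr(s[:,1],side)()))
        pts=np.array(pts,np.float32);vx,vy,x0,y0=cv2.fitLine(pts,cv2.DIST_HUBER,0,.001,.001).ravel()
        print('tray',n,side,np.degrees(np.arctan2(vy,vx)),'y at .46',y0+vy/vx*(.46-x0),np.percentile(q[:,0],[0,1,99,100]))
```

```text
top max -2.889483 y at .585 -0.31979242
top min -5.0503345 y at .585 -0.3693559
tray top max 1.6486119 y at .46 0.3793644 [0.32599254 0.326635   0.60606564 0.60636103]
tray top min 1.8438444 y at .46 0.28529269 [0.32599254 0.326635   0.60606564 0.60636103]
scene max -3.2569778 y at .585 -0.3181237
scene min -4.9008303 y at .585 -0.3684802
tray scene max 1.7059721 y at .46 0.38145447 [0.3246789  0.32710056 0.60641503 0.60748484]
tray scene min 1.7649199 y at .46 0.2871691 [0.3246789  0.32710056 0.60641503 0.60748484]
```

```bash
cat >> h.py <<'E'
import json
def plan(wps,g0,margin=0.9,start=None):
    """wps: list of (x,y,z,yaw_deg or None,grip,speed); prints rows in calls of 8. tool down."""
    s=state()
    if start is None: p=np.array(s['tool_pos']);Rm=Rq(s['tool_rot'])
    else: p=np.array(start[0]);Rm=R.from_euler('zx',[start[1],180],degrees=True)
    rows=[]
    for x,y,z,yaw,g,sp in wps:
        M=Rm.as_matrix();cur=np.degrees(np.arctan2(M[1,0],M[0,0]))
        if yaw is None: yaw=cur
        Rt=R.from_euler('zx',[yaw,180],degrees=True)
        tgt=np.array([x,y,z],float)
        rv=(Rm.inv()*Rt).as_rotvec(degrees=True);d=tgt-p
        n=int(max(1,np.ceil(np.linalg.norm(d)/(.04*sp)-.02),np.ceil(np.abs(rv).max()/4.9)))
        for i in range(n):
            # position shift in tool axes at row start
            rr=np.round(rv/n/5,2);Rm_m=Rm.as_matrix()
            want=p+(tgt-p)/(n-i)
            sh=np.round(Rm_m.T@(want-p)/.04,2)
            rows.append([*rr.tolist(),*sh.tolist(),g])
            p=p+Rm_m@sh*.04; Rm=Rm*R.from_rotvec(rr*5,degrees=True)
    print('q1/q6 end est',np.round(np.degrees([np.arctan2(p[1],p[0])]),0),'end',np.round(p,4),'rows',len(rows))
    for i in range(0,len(rows),8): print(json.dumps([[ [ (0 if v==0 else v) for v in r] for r in rows[i:i+8]]]).replace(' ',''))
def st():
    s=state();M=Rq(s['tool_rot']).as_matrix();print('t',round(s['time'],2),'p',np.round(s['tool_pos'],4),'yaw',round(np.degrees(np.arctan2(M[1,0],M[0,0])),2),'tilt',np.round(M[:2,2],4),'F',np.round(s['contact_force'],1),'g',round(s['gripper_width'],3),'q',np.round(s['joint_pos'],2))
E
python3 - <<'E'
from h import *
st()
plan([(0.228,-.5815,.26,None,-.2,1),(0.26,-.54,.265,-60,-.2,1),(0.407,-.244,.265,81,-.2,1)],0)
E
```

```text
t 0.15 p [ 0.2275 -0.5816  0.2303] yaw -68.64 tilt [-0.0004  0.0016] F [ 0.4 -1.3  0.3] g 0.998 q [-1.32  0.05  1.61  0.    1.48 -0.12]
q1/q6 end est [-31.] end [ 0.4071 -0.2441  0.265 ] rows 60
[[[0,0,-0.95,0,0,-0.03,-0.2],[0,0,-0.95,0,0,-0.03,-0.2],[0,0,-0.95,0,0,-0.03,-0.2],[0,0,-0.95,0,0,-0.03,-0.2],[0,0,-0.95,0,0,-0.02,-0.2],[0,0,-0.95,0,0,-0.03,-0.2],[0,0,-0.95,0,0,-0.02,-0.2],[0,0,-0.95,0,0,-0.03,-0.2]]]
[[[0,0,-0.95,0,0,-0.02,-0.2],[0,0,-0.95,0,0,-0.03,-0.2],[0,0,-0.95,0,0,-0.02,-0.2],[0,0,-0.95,0,0,-0.03,-0.2],[0,0,-0.95,0,0,-0.02,-0.2],[0,0,-0.95,0,0,-0.03,-0.2],[0,0,-0.95,0,0,-0.02,-0.2],[0,0,-0.95,0,0,-0.03,-0.2]]]
[[[0,0,-0.95,0,0,-0.02,-0.2],[0,0,-0.95,0,0,-0.03,-0.2],[0,0,-0.95,0,0,-0.02,-0.2],[0,0,-0.95,0,0,-0.03,-0.2],[0,0,-0.95,0,0,-0.02,-0.2],[0,0,-0.95,0,0,-0.03,-0.2],[0,0,-0.95,0,0,-0.02,-0.2],[0,0,-0.95,0,0,-0.03,-0.2]]]
[[[0,0,-0.95,0,0,-0.02,-0.2],[0,0,-0.95,0,0,-0.03,-0.2],[0,0,-0.95,0,0,-0.02,-0.2],[0,0,-0.95,0,0,-0.03,-0.2],[0,0,-0.95,0.01,0.01,-0.02,-0.2],[-0.01,-0.01,0.91,0.63,0.19,-0.06,-0.2],[-0.01,-0.01,0.91,0.64,0.14,-0.07,-0.2],[0,0,0.97,0.28,-0.02,0,-0.2]]]
[[[0,0,0.97,0.28,-0.04,0,-0.2],[0,0,0.97,0.28,-0.07,0,-0.2],[0,0,0.97,0.27,-0.09,0,-0.2],[0,0,0.97,0.26,-0.11,0,-0.2],[0,0,0.97,0.25,-0.13,0,-0.2],[0,0,0.97,0.24,-0.15,0,-0.2],[0,0,0.97,0.23,-0.17,0,-0.2],[0,0,0.97,0.21,-0.19,0,-0.2]]]
[[[0,0,0.97,0.19,-0.21,0,-0.2],[0,0,0.97,0.18,-0.23,0,-0.2],[0,0,0.97,0.16,-0.24,0,-0.2],[0,0,0.97,0.13,-0.25,0,-0.2],[0,0,0.97,0.11,-0.26,0,-0.2],[0,0,0.97,0.09,-0.27,0,-0.2],[0,0,0.97,0.07,-0.28,0,-0.2],[0,0,0.97,0.04,-0.28,0,-0.2]]]
[[[0,0,0.97,0.02,-0.28,0,-0.2],[0,0,0.97,0,-0.29,0,-0.2],[0,0,0.97,-0.03,-0.28,0,-0.2],[0,0,0.97,-0.05,-0.28,0,-0.2],[0,0,0.97,-0.08,-0.28,0,-0.2],[0,0,0.97,-0.1,-0.27,0,-0.2],[0,0,0.97,-0.12,-0.26,0,-0.2],[0,0,0.97,-0.14,-0.25,0,-0.2]]]
[[[0,0,0.97,-0.16,-0.23,0,-0.2],[0,0,0.97,-0.18,-0.22,0,-0.2],[0,0,0.97,-0.2,-0.2,0,-0.2],[0,0,0.97,-0.22,-0.18,0,-0.2]]]
```

```bash
sed -i "s/from_euler('zx'/from_euler('ZX'/g" h.py
python3 - <<'E'
from h import *
plan([(0.407,-.244,.265,81,-.2,1)],0)
E
```

```text
q1/q6 end est [-31.] end [ 0.407  -0.244   0.2648] rows 31
[[[0,0,-0.97,-0.2,-0.23,-0.03,-0.2],[0,0,-0.97,-0.18,-0.25,-0.03,-0.2],[0,0,-0.97,-0.16,-0.26,-0.03,-0.2],[0,0,-0.97,-0.14,-0.28,-0.03,-0.2],[0,0,-0.97,-0.11,-0.29,-0.03,-0.2],[0,0,-0.97,-0.09,-0.3,-0.03,-0.2],[0,0,-0.97,-0.06,-0.3,-0.03,-0.2],[0,0,-0.97,-0.04,-0.31,-0.03,-0.2]]]
[[[0,0,-0.97,-0.01,-0.31,-0.03,-0.2],[0,0,-0.97,0.02,-0.31,-0.03,-0.2],[0,0,-0.97,0.04,-0.3,-0.03,-0.2],[0,0,-0.97,0.07,-0.3,-0.03,-0.2],[0,0,-0.97,0.09,-0.29,-0.03,-0.2],[0,0,-0.97,0.12,-0.29,-0.03,-0.2],[0,0,-0.97,0.14,-0.27,-0.03,-0.2],[0,0,-0.97,0.16,-0.26,-0.03,-0.2]]]
[[[0,0,-0.97,0.19,-0.25,-0.02,-0.2],[0,0,-0.97,0.21,-0.23,-0.03,-0.2],[0,0,-0.97,0.22,-0.21,-0.02,-0.2],[0,0,-0.97,0.24,-0.19,-0.03,-0.2],[0,0,-0.97,0.26,-0.17,-0.02,-0.2],[0,0,-0.97,0.27,-0.15,-0.03,-0.2],[0,0,-0.97,0.28,-0.12,-0.02,-0.2],[0,0,-0.97,0.29,-0.1,-0.03,-0.2]]]
[[[0,0,-0.97,0.3,-0.08,-0.02,-0.2],[0,0,-0.97,0.3,-0.05,-0.03,-0.2],[0,0,-0.97,0.31,-0.02,-0.02,-0.2],[0,0,-0.97,0.31,0,-0.03,-0.2],[0,0,-0.97,0.31,0.03,-0.02,-0.2],[0,0,-0.97,0.3,0.05,-0.03,-0.2],[0,0,-0.97,0.3,0.08,-0.02,-0.2]]]
```

Emit:
carry_out --moves '[[[0,0,-0.97,-0.2,-0.23,-0.1,-0.2],[0,0,-0.97,-0.18,-0.25,-0.1,-0.2],[0,0,-0.97,-0.16,-0.26,-0.1,-0.2],[0,0,-0.97,-0.14,-0.28,-0.1,-0.2],[0,0,-0.97,-0.11,-0.29,-0.1,-0.2],[0,0,-0.97,-0.09,-0.3,-0.1,-0.2],[0,0,-0.97,-0.06,-0.3,-0.1,-0.2],[0,0,-0.97,-0.04,-0.31,-0.1,-0.2]]]'

```text
time: 0.82
tool_pos: [0.2739, -0.4938, 0.263]
tool_rot: [-0.0, 0.967, -0.255, -0.0]
contact_force: [1.1, -0.9, 0.3]
gripper_width: 0.401
```

Emit:
carry_out --moves '[[[0,0,-0.97,-0.01,-0.31,0,-0.2],[0,0,-0.97,0.02,-0.31,0,-0.2],[0,0,-0.97,0.04,-0.3,0,-0.2],[0,0,-0.97,0.07,-0.3,0,-0.2],[0,0,-0.97,0.09,-0.29,0,-0.2],[0,0,-0.97,0.12,-0.29,0,-0.2],[0,0,-0.97,0.14,-0.27,0,-0.2],[0,0,-0.97,0.16,-0.26,0,-0.2]]]'

```text
time: 1.48
tool_pos: [0.3201, -0.407, 0.2629]
tool_rot: [-0.0, 0.997, 0.08, -0.0]
contact_force: [-0.4, 0.5, -0.4]
gripper_width: 0.4
```

Emit:
carry_out --moves '[[[0,0,-0.97,0.19,-0.25,0,-0.2],[0,0,-0.97,0.21,-0.23,0,-0.2],[0,0,-0.97,0.22,-0.21,0,-0.2],[0,0,-0.97,0.24,-0.19,0,-0.2],[0,0,-0.97,0.26,-0.17,0,-0.2],[0,0,-0.97,0.27,-0.15,0,-0.2],[0,0,-0.97,0.28,-0.12,0,-0.2],[0,0,-0.97,0.29,-0.1,0,-0.2]]]'

```text
time: 2.15
tool_pos: [0.3667, -0.3201, 0.2629]
tool_rot: [-0.0, 0.914, 0.407, -0.0]
contact_force: [1.1, 0.4, -0.3]
gripper_width: 0.401
```

Emit:
carry_out --moves '[[[0,0,-0.97,0.3,-0.08,0,-0.2],[0,0,-0.97,0.3,-0.05,0,-0.2],[0,0,-0.97,0.31,-0.02,0,-0.2],[0,0,-0.97,0.31,0,0,-0.2],[0,0,-0.97,0.31,0.03,0,-0.2],[0,0,-0.97,0.3,0.05,0,-0.2],[0,0,-0.97,0.3,0.08,0,-0.2],[0,0,0,0,0,0,-0.2]]]'

```text
time: 2.82
tool_pos: [0.4076, -0.243, 0.263]
tool_rot: [-0.0, 0.755, 0.655, 0.0]
contact_force: [0.4, 0.4, -0.3]
gripper_width: 0.397
```

Run:
```python
from h import *
st()
f=grab('wrist');save(f,'w1.png')
h=hook(f);print(len(h))
if len(h)>20:
    vx,vy,x0,y0=cv2.fitLine(h[:,:2].astype(np.float32),cv2.DIST_HUBER,0,.01,.01).ravel();print(np.degrees(np.arctan2(vy,vx)),x0,y0);
    t=h[h[:,2]>.16];print('post',len(t),t.mean(0) if len(t) else 0, h.min(0),h.max(0))
plan([(0.407,-.244,.153,81,-.2,.6)],0)
```

```text
t 2.82 p [ 0.4076 -0.243   0.263 ] yaw 81.91 tilt [-0.      0.0009] F [ 0.4  0.4 -0.3] g 0.397 q [-0.69 -0.34  1.91  0.    1.57 -2.12]
2032
-8.821586 0.47722098 -0.25859147
post 208 [ 0.40333109 -0.24727181  0.16625716] [ 0.39814221 -0.27836556  0.14009234] [ 0.57605602 -0.24202608  0.16933966]
q1/q6 end est [-31.] end [ 0.4071 -0.2442  0.153 ] rows 5
[[[0,0,0.03,0,0,0.55,-0.2],[0,0,0.03,0,0,0.55,-0.2],[0,0,0.03,0,0,0.55,-0.2],[0,0,0.03,0,0,0.55,-0.2],[0,0,0.03,-0.01,0,0.55,-0.2]]]
```

View pics/w1.png

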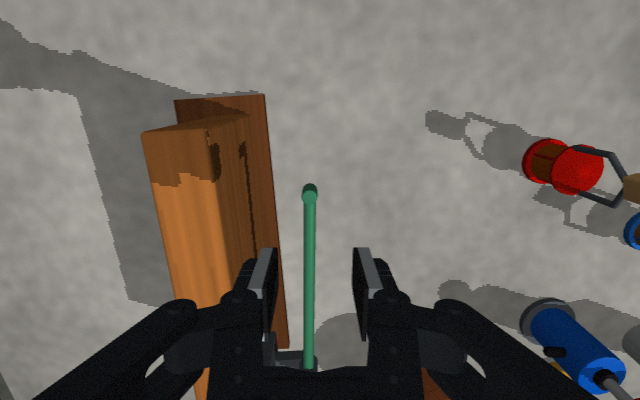

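Emit:
carry_out --moves '[[[0,0,0.03,0,0,0.55,-0.2],[0,0,0.03,-0.04,0.04,0.55,-0.2],[0,0,0.03,-0.04,0.04,0.55,-0.3],[0,0,0.03,0,0,0.55,-0.4],[0,0,0.03,0,0,0.52,-0.58],[0,0,0,0,0,0,-0.58],[0,0,0,0,0,0,-0.58]]]'

```text
time: 3.45
tool_pos: [0.4088, -0.248, 0.1533]
tool_rot: [-0.002, 0.761, 0.648, -0.0]
contact_force: [-0.4, -0.1, -0.3]
gripper_width: 0.212
```

Run:
```python
from h import *
st()
f=grab('wrist');save(f,'w2.png')
# rows for arc with constant tool shift
s=state();p=np.array(s['tool_pos']);Rm=Rq(s['tool_rot'])
for n in range(17):
    p=p+Rm.as_matrix()@np.array([.39,-.02,0])*.04;Rm=Rm*R.from_rotvec([0,0,5],degrees=True)
print(p,np.linalg.norm(p[:2]-[.583,-.274]))
```

```text
t 3.45 p [ 0.4088 -0.248   0.1533] yaw 80.85 tilt [-0.0025  0.0018] F [-0.4 -0.1 -0.3] g 0.212 q [-0.7  -0.25  2.02 -0.    1.37 -2.11]
[ 0.58431772 -0.08116887  0.15501612] 0.19283563449499616
```

View pics/w2.png

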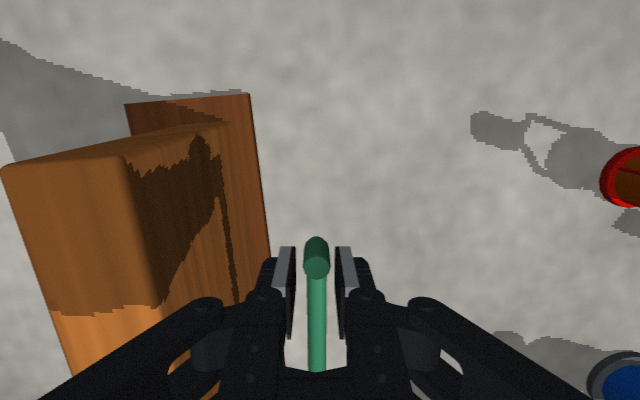

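Emit:
carry_out --moves '[[[0,0,0.5,0.2,0.01,0,-0.58],[0,0,1,0.38,0.02,0,-0.58],[0,0,1,0.38,0.02,0,-0.58],[0,0,1,0.38,0.02,0,-0.58],[0,0,1,0.38,0.02,0,-0.58],[0,0,1,0.38,0.02,0,-0.58],[0,0,1,0.38,0.02,0,-0.58],[0,0,1,0.38,0.02,0,-0.58]]]'

```text
time: 4.17
tool_pos: [0.464, -0.1492, 0.1568]
tool_rot: [0.001, 0.93, 0.368, 0.0]
contact_force: [-0.7, -0.9, 0.2]
gripper_width: 0.21
```

Run:
```python
from h import *
st();s=state();print(np.linalg.norm(s['tool_pos'][:2]-[.583,-.274]))
f=grab('wrist');save(f,'w3.png')
```

```text
t 4.17 p [ 0.464  -0.1492  0.1568] yaw 43.17 tilt [ 0.0016 -0.0021] F [-0.7 -0.9  0.2] g 0.21 q [-0.46 -0.23  2.   -0.    1.37 -1.22]
0.1724918476880662
```

View pics/w3.png

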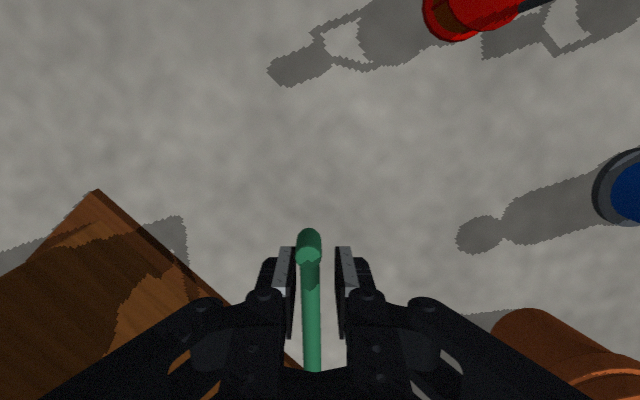

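Emit:
carry_out --moves '[[[0,0,1,0.38,0.0,0.02,-0.58],[0,0,1,0.38,0.0,0.02,-0.58],[0,0,1,0.38,0.0,0.02,-0.58],[0,0,1,0.38,0.02,0.02,-0.58],[0,0,1,0.38,0.02,0,-0.58],[0,0,1,0.38,0.02,0,-0.58],[0,0,1,0.38,0.02,0,-0.58],[0,0,1,0.38,0.02,0,-0.58]]]'

```text
time: 4.88
tool_pos: [0.5728, -0.1011, 0.1535]
tool_rot: [0.0, 1.0, 0.029, 0.001]
contact_force: [-2.7, -0.3, 0.9]
gripper_width: 0.209
```

Emit:
carry_out --moves '[[[0,0,1,0.38,0.02,0,-0.58],[0,0,0.5,0.2,0.01,0,-0.58],[0,0,0,0.05,0,0,-0.58],[0,0,0,0,0,0,-0.58]]]'

```text
time: 5.22
tool_pos: [0.5978, -0.1019, 0.1528]
tool_rot: [0.0, 0.999, -0.034, 0.001]
contact_force: [0.3, -0.4, 0.4]
gripper_width: 0.209
```

Run:
```python
from h import *
st();s=state();print(np.linalg.norm(s['tool_pos'][:2]-[.583,-.274]))
f=grab('wrist');save(f,'w4.png')
for n in('top','scene'):
    f=grab(n);h=hook(f);vx,vy,x0,y0=cv2.fitLine(h[:,:2].astype(np.float32),cv2.DIST_HUBER,0,.01,.01).ravel();print(n,len(h),np.degrees(np.arctan2(vy,vx)),x0,y0)
```

```text
t 5.22 p [ 0.5978 -0.1019  0.1528] yaw -3.93 tilt [ 0.0022 -0.0009] F [ 0.3 -0.4  0.4] g 0.209 q [-0.29  0.07  1.73 -0.    1.34 -0.22]
0.17270805830183847
top 93 85.85161 0.5867595 -0.19906664
scene 70 85.38105 0.5882651 -0.19598377
```

View pics/w4.png

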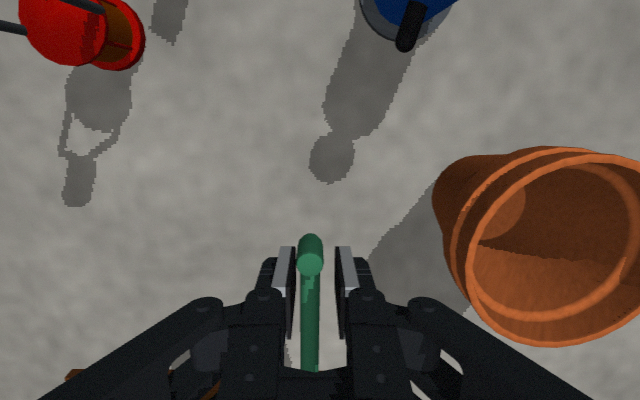

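Run:
```python
from h import *
s=state();p=s['tool_pos']
plan([(p[0],p[1],.265,-4,-.2,1),(.4475,.0295,.255,3,0.4,1)],0)
```

```text
q1/q6 end est [4.] end [0.4477 0.0297 0.255 ] rows 8
[[[0,0,0,0,0,-0.94,-0.2],[0,0,0,0,0,-0.94,-0.2],[0,0,0,0,0,-0.94,-0.2],[0,0,-0.28,-0.79,-0.6,0.05,0.4],[0,0,-0.28,-0.77,-0.62,0.05,0.4],[0,0,-0.28,-0.76,-0.64,0.05,0.4],[0,0,-0.28,-0.75,-0.66,0.05,0.4],[0,0,-0.28,-0.72,-0.68,0.04,0.4]]]
```

Emit:
carry_out --moves '[[[0,0,0,0,0,-0.94,-0.58],[0,0,0,0,0,-0.94,-0.2],[0,0,0,0,0,-0.94,-0.2],[0,0,-0.28,-0.79,-0.6,0.05,0.4],[0,0,-0.28,-0.77,-0.62,0.05,0.4],[0,0,-0.28,-0.76,-0.64,0.05,0.4],[0,0,-0.28,-0.75,-0.66,0.05,0.4],[0,0,-0.28,-0.72,-0.68,0.04,0.4]]]'

```text
time: 6.03
tool_pos: [0.446, 0.0308, 0.2543]
tool_rot: [0.0, 1.0, 0.026, 0.0]
contact_force: [0.5, 1.0, 1.1]
gripper_width: 0.697
```

Emit:
carry_out --moves '[[[0,0,0,0,0,0,0.4]]]'

```text
time: 6.12
tool_pos: [0.4435, 0.0332, 0.2536]
tool_rot: [-0.001, 1.0, 0.029, -0.001]
contact_force: [0.6, -0.8, -0.5]
gripper_width: 0.701
```

```bash
cat >> h.py <<'E'
def blocks(f,show=True):
    """wooden grip blocks / tops by height slab"""
    P=cloud(f);c=f['frame'].astype(int);return P,c
def blk(f,cx,cy,r=.035,z0=.14,z1=.172):
    P=cloud(f);m=(np.hypot(P[...,0]-cx,P[...,1]-cy)<r)&(P[...,2]>z0)&(P[...,2]<z1);q=P[m]
    if len(q)<5: print('none');return
    (a,b),(w,h),ang=cv2.minAreaRect((q[:,:2]*1000).astype(np.float32))
    print('blk n',len(q),'c',round(a,1),round(b,1),'wh',round(w,1),round(h,1),'ang',round(ang,1),'zmed',np.median(q[:,2]).round(4))
E
python3 - <<'E'
from h import *
st()
f=grab('wrist');save(f,'w5.png');blk(f,.4475,.0295,z0=.152)
f=grab('top');save(f,'t5.png');blk(f,.4475,.0295,z0=.152);blk(f,.555,.161,z0=.152)
f=grab('scene');blk(f,.4475,.0295,z0=.152);blk(f,.555,.161,z0=.152)
plan([(.4475,.0295,.124,3,0.4,.8)],0)
E
```

```text
t 6.12 p [0.4435 0.0332 0.2536] yaw 3.27 tilt [-0.0014  0.0016] F [ 0.6 -0.8 -0.5] g 0.701 q [-0.09 -0.41  1.98  0.    1.57 -0.15]
blk n 569 c 447.2 28.3 wh 22.0 14.1 ang 9.4 zmed 0.1576
none
blk n 41 c 555.6 160.7 wh 13.3 21.6 ang 59.5 zmed 0.1582
blk n 51 c 447.6 30.6 wh 22.9 14.3 ang 9.0 zmed 0.1569
blk n 59 c 555.0 162.2 wh 14.3 21.0 ang 51.6 zmed 0.1579
q1/q6 end est [4.] end [0.4476 0.0296 0.1242] rows 5
[[[0,0,0,0,0,0.65,0.4],[0,0,0,0,0,0.66,0.4],[0,0,0,0,0,0.65,0.4],[0,0,0,-0.01,0.01,0.66,0.4],[0,0,0,0,0,0.65,0.4]]]
```

View pics/w5.png

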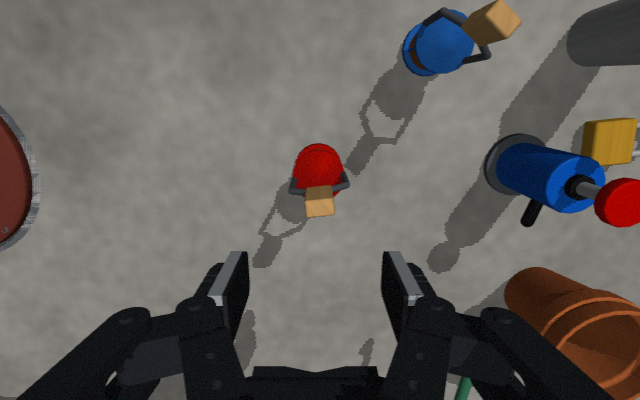

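Run:
```python
from h import *
st();plan([(.4472,.029,.20,9.4,0.2,.6),(.4472,.029,.124,9.4,0.2,.6)],0)
```

```text
t 6.27 p [0.4478 0.0301 0.255 ] yaw 3.01 tilt [ 0.0018 -0.0006] F [0.1 0.5 1. ] g 0.702 q [-0.1  -0.4   1.97 -0.    1.57 -0.15]
q1/q6 end est [4.] end [0.447  0.0291 0.1242] rows 7
[[[0,-0.01,-0.43,-0.01,0.01,0.46,0.2],[0,-0.01,-0.43,0,0.01,0.46,0.2],[0,-0.01,-0.43,-0.01,0.01,0.45,0.2],[0,0,0,0,0,0.48,0.2],[0,0,0,0,0,0.47,0.2],[0,0,0,0,0,0.48,0.2],[0,0,0,0,-0.01,0.47,0.2]]]
```

Emit:
carry_out --moves '[[[0,0,-0.43,0,0.01,0.46,0.2],[0,0,-0.43,0,0.01,0.46,0.2],[0,0,-0.43,0,0.01,0.45,0.2],[0,0,0,0,0,0.48,0.2],[0,0,0,0,0,0.47,0.2],[0,0,0,0,0,0.48,0.2],[0,0,0,0,0,0.47,0.2],[0,0,0,0,0,0,-0.2]]]'

```text
time: 6.93
tool_pos: [0.446, 0.0282, 0.1196]
tool_rot: [-0.001, 0.997, 0.081, -0.004]
contact_force: [-0.5, 0.2, -1.0]
gripper_width: 0.47
```

Emit:
carry_out --moves '[[[0,0,0,0,0,0,-1],[0,0,0,0,0,0,-1],[0,0,0,0,0,0,-1],[0,0,0,0,0,0,-1]]]'

```text
time: 7.27
tool_pos: [0.4489, 0.0287, 0.125]
tool_rot: [0.0, 0.997, 0.082, 0.001]
contact_force: [0.6, -0.7, -1.4]
gripper_width: 0.248
```

Run:
```python
from h import *
st()
f=grab('wrist');save(f,'w6.png')
f=grab('scene');crop(f,'s6.png',280,440,120,280,3)
```

```text
t 7.27 p [0.4489 0.0287 0.125 ] yaw 9.4 tilt [ 0.0021 -0.0002] F [ 0.6 -0.7 -1.4] g 0.248 q [-0.1  -0.3   2.11 -0.    1.32 -0.27]
```

View pics/w6.png

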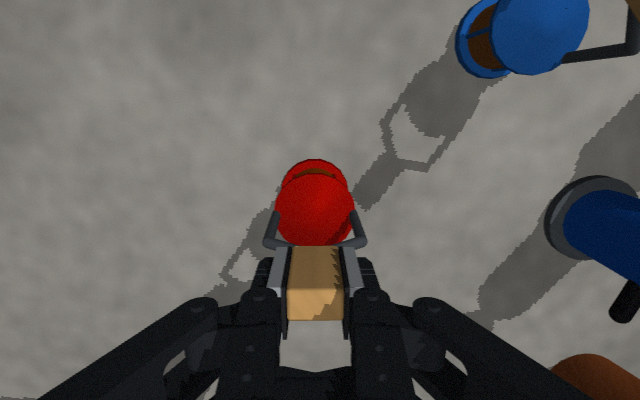

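View pics/s6.png

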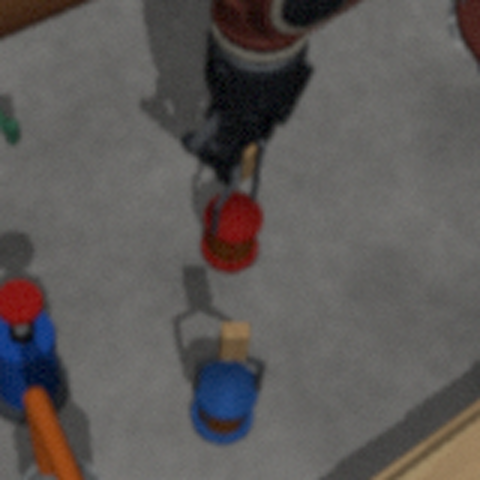

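Run:
```python
from h import *
plan([(.448,.029,.212,9.4,-1,.9),(.600,-.030,.212,-4.4,-1,.9),(.600,-.0300,.190,-4.4,-1,.9)],0,start=([.4475,.029,.124],9.4))
```

```text
q1/q6 end est [-3.] end [ 0.5998 -0.0301  0.19  ] rows 9
[[[0,0,0,0,0,-0.73,-1],[0,0,0,0.01,0,-0.73,-1],[0,0,0,0,0,-0.74,-1],[0,0,0.55,0.7,0.42,0,-1],[0,0,0.55,0.72,0.38,0,-1],[0,0,0.55,0.74,0.35,0,-1],[0,0,0.55,0.76,0.31,0,-1],[0,0,0.55,0.76,0.27,0,-1]]]
[[[0,0,0.01,0,0,0.55,-1]]]
```

Emit:
carry_out --moves '[[[0,0,0,0,0,-0.73,-1],[0,0,0,0,0,-0.73,-1],[0,0,0,0,0,-0.74,-1],[0,0,0.55,0.7,0.42,0,-1],[0,0,0.55,0.72,0.38,0,-1],[0,0,0.55,0.74,0.35,0,-1],[0,0,0.55,0.76,0.31,0,-1],[0,0,0.55,0.76,0.27,0,-1]]]'

```text
time: 8.03
tool_pos: [0.6015, -0.0307, 0.212]
tool_rot: [0.0, 0.999, -0.039, 0.0]
contact_force: [-0.0, 0.4, -1.8]
gripper_width: 0.248
```

Emit:
carry_out --moves '[[[0,0,0,0,0,0.3,-1],[0,0,0,0,0,0.25,-1],[0,0,0,0,0,0,-1],[0,0,0,0,0,0,-1]]]'

```text
time: 8.37
tool_pos: [0.5984, -0.0296, 0.1882]
tool_rot: [-0.0, 0.999, -0.038, -0.002]
contact_force: [-0.0, -0.9, -1.3]
gripper_width: 0.246
```

Run:
```python
from h import *
st()
f=grab('wrist');save(f,'w7.png')
f=grab('scene');crop(f,'s7.png',240,400,60,220,4)
h=hook(f);vx,vy,x0,y0=cv2.fitLine(h[:,:2].astype(np.float32),cv2.DIST_HUBER,0,.01,.01).ravel();print(len(h),np.degrees(np.arctan2(vy,vx)),x0,y0)
```

```text
t 8.37 p [ 0.5984 -0.0296  0.1882] yaw -4.3 tilt [-0.0031  0.0006] F [-0.  -0.9 -1.3] g 0.246 q [-0.17  0.02  1.72  0.    1.41 -0.1 ]
110 85.30124 0.58688796 -0.20352109
```

View pics/w7.png

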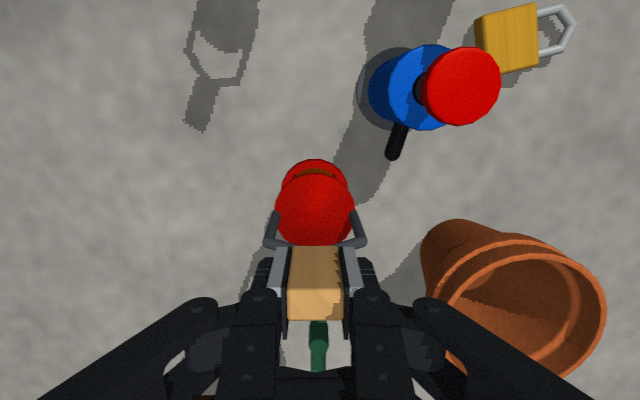

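View pics/s7.png

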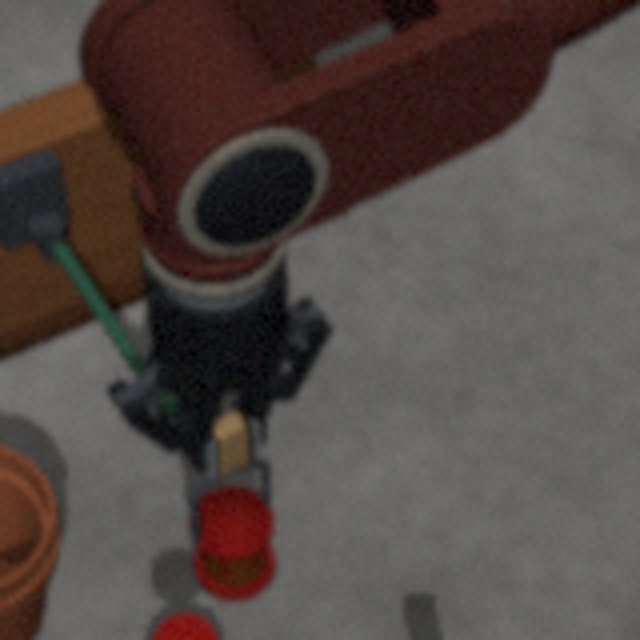

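Emit:
carry_out --moves '[[[0,0,0,0.02,0.45,0,-1],[0,0,0,0.0,0.45,0,-1],[0,0,0,0,0.45,0,-1],[0,0,0,0,0.45,0,-1],[0,0,0,0,0.3,0,-1],[0,0,0,0,0,0,-1]]]'

```text
time: 8.97
tool_pos: [0.5943, -0.1157, 0.1908]
tool_rot: [0.001, 0.999, -0.039, 0.001]
contact_force: [-0.2, 0.3, -1.3]
gripper_width: 0.249
```

Run:
```python
from h import *
st()
f=grab('wrist');save(f,'w8.png')
f=grab('scene');crop(f,'s8.png',220,380,60,220,4)
h=hook(f);vx,vy,x0,y0=cv2.fitLine(h[:,:2].astype(np.float32),cv2.DIST_HUBER,0,.01,.01).ravel();print(len(h),np.degrees(np.arctan2(vy,vx)),x0,y0)
```

```text
t 8.97 p [ 0.5943 -0.1157  0.1908] yaw -4.46 tilt [ 0.0015 -0.0012] F [-0.2  0.3 -1.3] g 0.249 q [-0.31  0.03  1.7  -0.    1.41 -0.24]
68 85.28202 0.58994347 -0.1716578
```

View pics/w8.png

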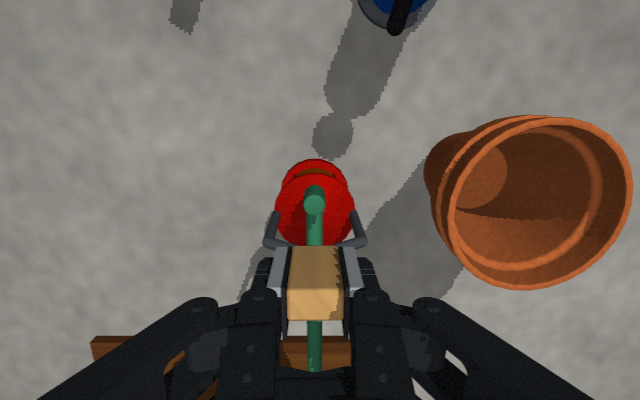

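View pics/s8.png

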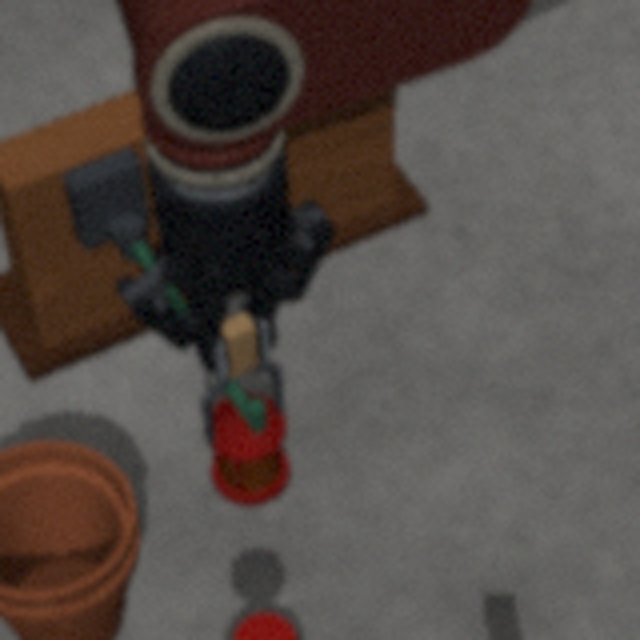

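Emit:
carry_out --moves '[[[0,0,0,0,0.5,0,-1],[0,0,0,0,0.6,0,-1],[0,0,0,0,0.6,0,-1],[0,0,0,0,0.6,0,-1],[0,0,0,0,0.3,0,-1],[0,0,0,0,0,0.25,-1],[0,0,0,0,0,0.25,-1],[0,0,0,0,0,0.15,-1]]]'

```text
time: 9.73
tool_pos: [0.5859, -0.2158, 0.1614]
tool_rot: [-0.001, 0.999, -0.037, -0.001]
contact_force: [-1.1, 0.5, 10.4]
gripper_width: 0.245
```

Run:
```python
from h import *
st()
f=grab('wrist');save(f,'w9.png')
st()
```

```text
t 9.73 p [ 0.5859 -0.2158  0.1614] yaw -4.28 tilt [-0.0024  0.0021] F [-1.1  0.5 10.4] g 0.245 q [-0.47  0.1   1.68  0.    1.36 -0.4 ]
t 9.78 p [ 0.586  -0.2159  0.1614] yaw -4.26 tilt [-0.0023  0.0019] F [-0.5  0.1 -1.3] g 0.248 q [-0.47  0.1   1.68  0.    1.36 -0.4 ]
```

View pics/w9.png

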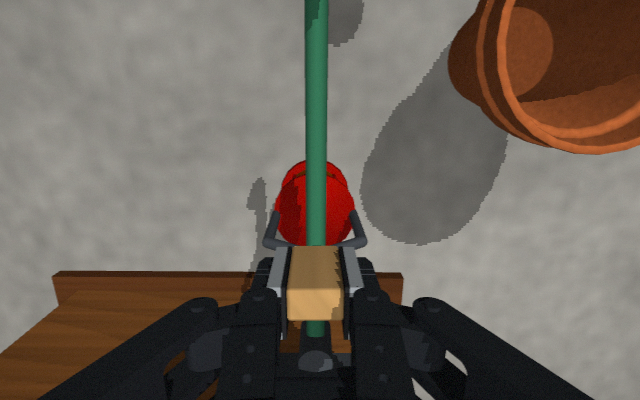

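Emit:
carry_out --moves '[[[0,0,0,0,0,0.02,-1],[0,0,0,0,0,0,-0.4],[0,0,0,0,0,0,-0.2],[0,0,0,0,0,0,0],[0,0,0,0,0,0,0],[0,0,0,0,0,-0.3,0],[0,0,0,0,0,-0.9,0],[0,0,0,0,0,-0.9,0]]]'

```text
time: 10.45
tool_pos: [0.5854, -0.2171, 0.2463]
tool_rot: [-0.001, 0.999, -0.038, -0.002]
contact_force: [0.9, -0.6, 0.0]
gripper_width: 0.502
```

Run:
```python
from h import *
st()
f=grab('wrist');save(f,'w10.png');blk(f,.586,-.216,z0=.185,z1=.205)
f=grab('scene');save(f,'s10.png');blk(f,.555,.161,z0=.152)
f=grab('top');blk(f,.555,.161,z0=.152);blk(f,.586,-.216,z0=.185,z1=.205)
f=grab('scene');blk(f,.586,-.216,z0=.185,z1=.205)
s=state();p=s['tool_pos']
plan([(.59,-.15,.265,None,.2,.9),(.53,.16,.265,-36,.2,.95)],0)
```

```text
t 10.45 p [ 0.5854 -0.2171  0.2463] yaw -4.35 tilt [-0.004   0.0021] F [ 0.9 -0.6  0. ] g 0.502 q [-0.47  0.05  1.6   0.    1.51 -0.4 ]
blk n 907 c 587.4 -215.9 wh 14.7 21.6 ang 86.9 zmed 0.1949
blk n 61 c 555.3 162.6 wh 13.3 20.9 ang 53.8 zmed 0.1575
blk n 42 c 555.6 160.4 wh 14.4 21.3 ang 52.2 zmed 0.1581
none
blk n 56 c 587.0 -214.0 wh 21.6 15.9 ang 5.1 zmed 0.1944
q1/q6 end est [17.] end [0.5299 0.1599 0.2649] rows 11
[[[0.01,-0.03,0,-0.03,-0.85,-0.19,0.2],[0.01,-0.03,0,-0.04,-0.86,-0.18,0.2],[0,0,0.7,-0.23,-0.85,0,0.2],[0,0,0.7,-0.28,-0.83,0,0.2],[0,0,0.7,-0.33,-0.81,0,0.2],[0,0,0.7,-0.38,-0.79,0,0.2],[0,0,0.7,-0.43,-0.76,0,0.2],[0,0,0.7,-0.48,-0.74,0,0.2]]]
[[[0,0,0.7,-0.52,-0.71,0,0.2],[0,0,0.7,-0.56,-0.67,0,0.2],[0,0,0.7,-0.6,-0.63,0,0.2]]]
```

View pics/w10.png

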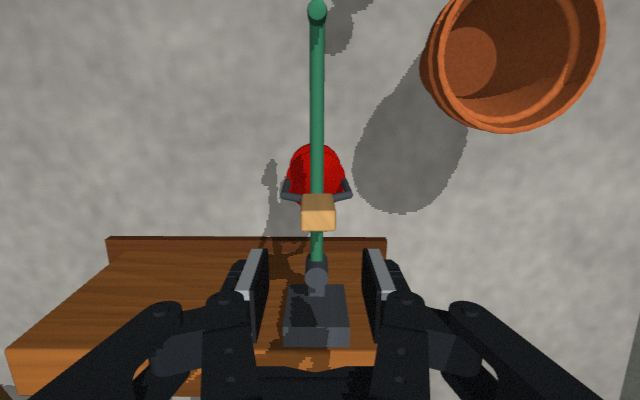

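Emit:
carry_out --moves '[[[0,0,0,-0.03,-0.85,-0.19,0.2],[0,0,0,-0.04,-0.86,-0.18,0.2],[0,0,0.7,-0.2,-0.85,0,0.2],[0,0,0.7,-0.25,-0.83,0,0.2],[0,0,0.7,-0.26,-0.81,0,0.2],[0,0,0.7,-0.3,-0.79,0,0.2],[0,0,0.7,-0.34,-0.76,0,0.2],[0,0,0.7,-0.38,-0.74,0,0.2]]]'

```text
time: 11.32
tool_pos: [0.5631, 0.0547, 0.2602]
tool_rot: [0.0, 0.975, -0.221, -0.001]
contact_force: [0.7, -0.6, -0.3]
gripper_width: 0.599
```

Emit:
carry_out --moves '[[[0,0,0.7,-0.43,-0.71,0,0.2],[0,0,0.7,-0.46,-0.67,0,0.2],[0,0,0.7,-0.5,-0.63,0,0.2],[0,0,0,0,0,0,0.2],[0,0,0,0,0,0,0.2]]]'

```text
time: 11.73
tool_pos: [0.5534, 0.1517, 0.2603]
tool_rot: [0.001, 0.952, -0.306, -0.001]
contact_force: [-0.0, -0.1, 0.2]
gripper_width: 0.601
```

Run:
```python
from h import *
st()
f=grab('wrist');save(f,'w11.png');blk(f,.555,.161,z0=.152)
plan([(.5553,.1612,.18,-37,.2,.7),(.5553,.1612,.124,-37,.2,.5)],0)
```

```text
t 11.73 p [0.5534 0.1517 0.2603] yaw -35.64 tilt [-0.0025 -0.0007] F [-0.  -0.1  0.2] g 0.601 q [ 0.14 -0.08  1.7  -0.    1.53  0.76]
blk n 563 c 555.6 160.4 wh 14.1 21.7 ang 53.3 zmed 0.1576
q1/q6 end est [16.] end [0.5554 0.1613 0.124 ] rows 6
[[[0.01,0,0.08,-0.04,-0.08,0.67,0.2],[0.01,0,0.08,-0.04,-0.08,0.67,0.2],[0.01,0,0.08,-0.04,-0.08,0.67,0.2],[0,0,0,0,0,0.47,0.2],[0,0,0,0,0,0.47,0.2],[0,0,0,0,0,0.46,0.2]]]
```

View pics/w11.png

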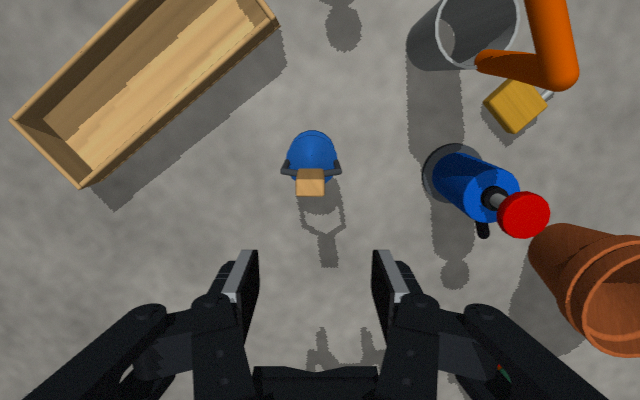

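Emit:
carry_out --moves '[[[0,0,0.08,-0.04,-0.08,0.67,0.2],[0,0,0.08,-0.04,-0.08,0.67,0.2],[0,0,0.08,-0.03,-0.07,0.67,0.2],[0,0,0,0,0,0.47,0.2],[0,0,0,0,0,0.47,0.2],[0,0,0,0,0,0.46,0.2],[0,0,0,0,0,0,0.2],[0,0,0,0,0,0,-0.2]]]'

```text
time: 12.45
tool_pos: [0.5554, 0.1591, 0.1238]
tool_rot: [0.001, 0.948, -0.318, -0.002]
contact_force: [0.8, 0.1, 0.1]
gripper_width: 0.474
```

Emit:
carry_out --moves '[[[0,0,0,0,0,0,-1],[0,0,0,0,0,0,-1],[0,0,0,0,0,0,-1],[0,0,0,0,0,0,-1]]]'

```text
time: 12.78
tool_pos: [0.5572, 0.1605, 0.1268]
tool_rot: [-0.0, 0.948, -0.318, 0.001]
contact_force: [-0.2, -0.5, 1.9]
gripper_width: 0.247
```

Run:
```python
from h import *
st()
f=grab('wrist');crop(f,'w12.png',180,460,100,400,2)
st()
p=state()['tool_pos']
plan([(p[0],p[1],.222,None,-1,.9),(.600,-.030,.218,-4.4,-1,.95),(.600,-.0300,.190,-4.4,-1,.5)],0)
```

```text
t 12.78 p [0.5572 0.1605 0.1268] yaw -37.04 tilt [0.0025 0.0001] F [-0.2 -0.5  1.9] g 0.247 q [ 0.15  0.03  1.81 -0.    1.29  0.8 ]
t 12.83 p [0.5571 0.1606 0.1268] yaw -37.04 tilt [0.0024 0.    ] F [-1.2  1.1  3.2] g 0.242 q [ 0.15  0.03  1.81 -0.    1.29  0.8 ]
q1/q6 end est [-3.] end [ 0.6001 -0.0299  0.19  ] rows 12
[[[-0.01,-0.01,0,0,0,-0.79,-1],[-0.01,-0.01,0,0,0,-0.8,-1],[-0.01,-0.01,0,0,0,-0.79,-1],[0,0,-0.93,0.53,0.45,0.01,-1],[0,0,-0.93,0.49,0.49,0.02,-1],[0,0,-0.93,0.45,0.53,0.01,-1],[0,0,-0.93,0.41,0.57,0.02,-1],[0,0,-0.93,0.36,0.6,0.01,-1]]]
[[[0,0,-0.93,0.31,0.62,0.02,-1],[0,0,-0.93,0.27,0.65,0.01,-1],[0,0.01,-0.01,0,0,0.35,-1],[0,0.01,-0.01,0,0,0.35,-1]]]
```

View pics/w12.png

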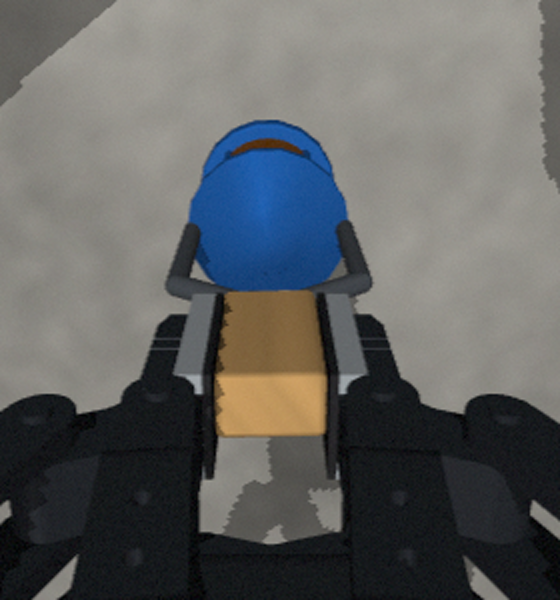

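Emit:
carry_out --moves '[[[0,0,0,0,0,-0.79,-1],[0,0,0,0,0,-0.8,-1],[0,0,0,0,0,-0.79,-1],[0,0,-0.93,0.53,0.45,0.01,-1],[0,0,-0.93,0.49,0.49,0.02,-1],[0,0,-0.93,0.45,0.53,0.01,-1],[0,0,-0.93,0.41,0.57,0.02,-1],[0,0,-0.93,0.36,0.6,0.01,-1]]]'

```text
time: 13.5
tool_pos: [0.5866, 0.0235, 0.2177]
tool_rot: [-0.0, 0.993, -0.118, 0.0]
contact_force: [0.7, -0.1, -1.7]
gripper_width: 0.242
```

Emit:
carry_out --moves '[[[0,0,-0.93,0.31,0.62,0.02,-1],[0,0,-0.93,0.27,0.65,0.01,-1],[0,0,0,0,0,0.35,-1],[0,0,0,0,0,0.35,-1],[0,0,0,0,0,0,-1],[0,0,0,0,0,0,-1]]]'

```text
time: 14.0
tool_pos: [0.5978, -0.0287, 0.1861]
tool_rot: [-0.0, 0.999, -0.039, -0.002]
contact_force: [0.1, 0.5, -2.2]
gripper_width: 0.244
```

Run:
```python
from h import *
st()
f=grab('wrist');save(f,'w13.png')
f=grab('scene');save(f,'s13.png');blk(f,.586,-.216,z0=.185,z1=.205)
plan([(.600,-.030,.190,-4.4,-1,.95)],0)
```

```text
t 14.0 p [ 0.5978 -0.0287  0.1861] yaw -4.45 tilt [-0.0044  0.0011] F [ 0.1  0.5 -2.2] g 0.244 q [-0.17  0.02  1.72  0.    1.4  -0.09]
blk n 61 c 587.3 -212.9 wh 17.0 21.7 ang 84.8 zmed 0.194
q1/q6 end est [-3.] end [ 0.5999 -0.0301  0.19  ] rows 1
[[[0,0,0,0.02,0.03,-0.04,-1]]]
```

View pics/w13.png

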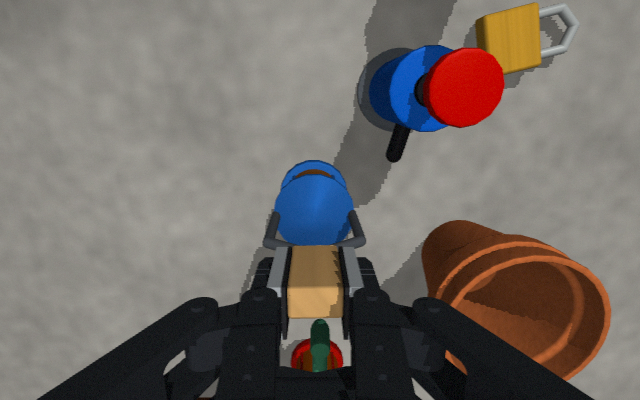

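View pics/s13.png

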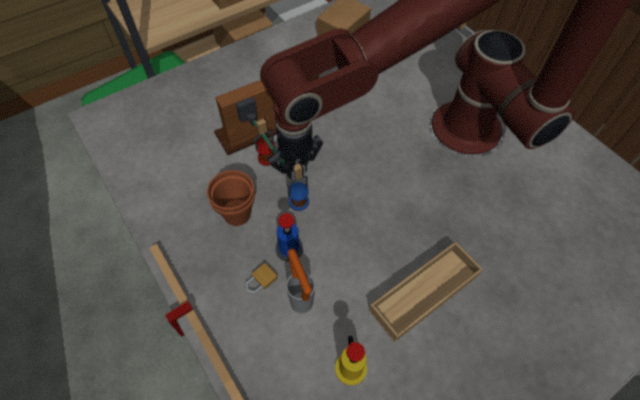

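Emit:
carry_out --moves '[[[0,0,0,0.03,0.3,-0.08,-1],[0,0,0,0.0,0.45,0,-1],[0,0,0,0,0.45,0,-1],[0,0,0,0,0.45,0,-1],[0,0,0,0,0.45,0,-1],[0,0,0,0,0.45,0,-1],[0,0,0,0,0.25,0,-1],[0,0,0,0,0,0,-1]]]'

```text
time: 14.77
tool_pos: [0.592, -0.1438, 0.1927]
tool_rot: [0.001, 0.999, -0.04, 0.001]
contact_force: [-0.2, -0.5, -1.3]
gripper_width: 0.25
```

Run:
```python
from h import *
st()
f=grab('wrist');save(f,'w14.png');st()
```

```text
t 14.77 p [ 0.592  -0.1438  0.1927] yaw -4.61 tilt [ 0.0013 -0.0013] F [-0.2 -0.5 -1.3] g 0.25 q [-0.36  0.04  1.69 -0.    1.41 -0.28]
t 14.82 p [ 0.592  -0.1424  0.1924] yaw -4.57 tilt [ 0.001 -0.   ] F [-0.6  0.  -1.3] g 0.247 q [-0.36  0.04  1.69  0.    1.41 -0.28]
```

View pics/w14.png

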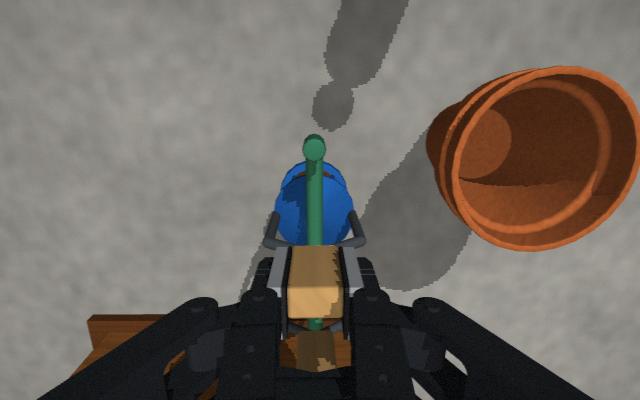

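Emit:
carry_out --moves '[[[0,0,0,0,0,0.25,-1],[0,0,0,0,0,0.25,-1],[0,0,0,0,0,0.22,-1],[0,0,0,0,0,0,-1],[0,0,0,0,0,0,-1]]]'

```text
time: 15.23
tool_pos: [0.5926, -0.1409, 0.1638]
tool_rot: [0.0, 0.999, -0.039, 0.001]
contact_force: [-1.2, -0.2, 4.7]
gripper_width: 0.24
```

Emit:
carry_out --moves '[[[0,0,0,0,0,0.03,-0.5],[0,0,0,0,0,0,-0.3],[0,0,0,0,0,0,0],[0,0,0,0,0,0,0],[0,0,0,0,0,-0.4,0],[0,0,0,0,0,-0.9,0],[0,0,0,0,0,-0.9,0],[0,0,0,0,0,-0.5,0]]]'

```text
time: 15.9
tool_pos: [0.5927, -0.1418, 0.2734]
tool_rot: [0.001, 0.999, -0.039, 0.002]
contact_force: [0.6, -0.2, 0.9]
gripper_width: 0.5
```

Run:
```python
from h import *
st()
f=grab('wrist');save(f,'w15.png');blk(f,.592,-.143,z0=.185,z1=.205);blk(f,.586,-.216,z0=.185,z1=.205)
f=grab('scene');save(f,'s15.png');blk(f,.592,-.143,z0=.185,z1=.205);blk(f,.586,-.216,z0=.185,z1=.205)
P=cloud(f)
for n in('scene','top'):
    f=grab(n);P=cloud(f);m=(np.hypot(P[...,0]-.677,P[...,1]-.044)<.03)&(abs(P[...,2]-.155)<.006);q=P[m];print(n,cv2.minEnclosingCircle((q[:,:2]*1000).astype(np.float32)),np.median(q,0))
    m=(np.hypot(P[...,0]-.73,P[...,1]-.18)<.1)&(P[...,2]>.18);q=P[m];print('planter',q.min(0),q.max(0))
p=state()['tool_pos']
plan([(p[0],p[1]+.02,.28,None,-1,.9),(.677,.044,.24,-10,-1,.9),(.677,.044,.165,-10,-1,.9)],0)
```

```text
t 15.9 p [ 0.5927 -0.1418  0.2734] yaw -4.47 tilt [ 0.0038 -0.0014] F [ 0.6 -0.2  0.9] g 0.5 q [-0.36 -0.01  1.6   0.    1.54 -0.28]
blk n 700 c 593.5 -142.2 wh 14.9 21.7 ang 87.2 zmed 0.1949
blk n 641 c 587.2 -215.8 wh 15.0 21.5 ang 85.7 zmed 0.1947
blk n 59 c 594.1 -138.8 wh 13.8 22.3 ang 84.9 zmed 0.1941
blk n 31 c 588.4 -211.6 wh 13.5 22.9 ang 63.0 zmed 0.1924
scene ((678.2306518554688, 45.01803970336914), 19.6390380859375) [0.67780617 0.04632131 0.15483745]
planter [0.71193303 0.12950253 0.18078889] [0.7469013  0.23645821 0.20297672]
top ((676.6984252929688, 43.07533645629883), 19.11281394958496) [0.67645307 0.04194058 0.15613299]
planter [0.7113882  0.12870863 0.18001915] [0.74448311 0.23289363 0.20867023]
q1/q6 end est [4.] end [0.6769 0.0438 0.1651] rows 10
[[[0,0,0,-0.04,-0.5,-0.26,-1],[0,0,0.18,0.3,-0.71,0.17,-1],[0,0,0.18,0.29,-0.72,0.17,-1],[0,0,0.18,0.28,-0.73,0.16,-1],[0,0,0.18,0.27,-0.73,0.17,-1],[0,0,0.18,0.25,-0.73,0.16,-1],[0,0,0.18,0.24,-0.73,0.17,-1],[0,0,0.01,0,0,0.62,-1]]]
[[[0,0,0.01,0,0,0.63,-1],[0,0,0.01,0,0,0.62,-1]]]
```

View pics/w15.png

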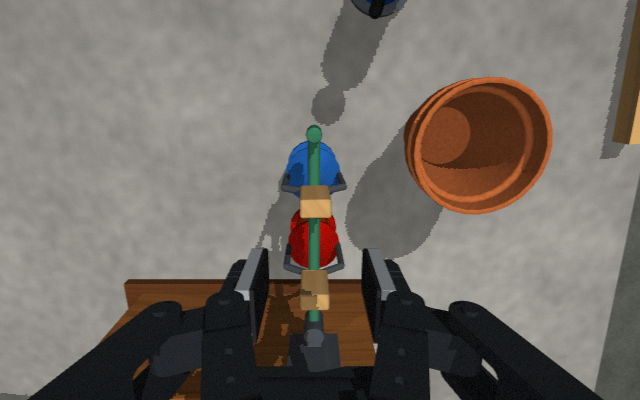

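Run:
```python
from h import *
plan([(.677,.044,.255,70,-1,.9),(.677,.044,.165,70,-1,.8)],0)
```

```text
q1/q6 end est [4.] end [0.677  0.044  0.1651] rows 19
[[[0,0,-0.93,0.11,-0.3,0.02,-1],[0,0,-0.93,0.13,-0.29,0.02,-1],[0,0,-0.93,0.16,-0.28,0.02,-1],[0,0,-0.93,0.18,-0.26,0.02,-1],[0,0,-0.93,0.2,-0.25,0.02,-1],[0,0,-0.93,0.22,-0.23,0.02,-1],[0,0,-0.93,0.24,-0.21,0.02,-1],[0,0,-0.93,0.25,-0.19,0.02,-1]]]
[[[0,0,-0.93,0.27,-0.17,0.03,-1],[0,0,-0.93,0.28,-0.15,0.02,-1],[0,0,-0.93,0.29,-0.13,0.03,-1],[0,0,-0.93,0.3,-0.1,0.02,-1],[0,0,-0.93,0.31,-0.08,0.03,-1],[0,0,-0.93,0.32,-0.05,0.02,-1],[0,0,-0.93,0.32,-0.03,0.03,-1],[0,0,-0.93,0.32,0,0.02,-1]]]
[[[0,0,-0.01,0,0,0.75,-1],[0,0,-0.01,0,0,0.75,-1],[0,0,-0.01,0,0,0.75,-1]]]
```

Emit:
carry_out --moves '[[[0,0,-0.93,0.11,-0.3,0.02,-1],[0,0,-0.93,0.13,-0.29,0.02,-1],[0,0,-0.93,0.16,-0.28,0.02,-1],[0,0,-0.93,0.18,-0.26,0.02,-1],[0,0,-0.93,0.2,-0.25,0.02,-1],[0,0,-0.93,0.22,-0.23,0.02,-1],[0,0,-0.93,0.24,-0.21,0.02,-1],[0,0,-0.93,0.25,-0.19,0.02,-1]]]'

```text
time: 16.77
tool_pos: [0.6335, -0.0482, 0.2597]
tool_rot: [-0.001, 0.959, 0.284, -0.002]
contact_force: [1.0, 0.1, -0.1]
gripper_width: -0.002
```

Emit:
carry_out --moves '[[[0,0,-0.93,0.27,-0.17,0.03,-1],[0,0,-0.93,0.28,-0.15,0.02,-1],[0,0,-0.93,0.29,-0.13,0.03,-1],[0,0,-0.93,0.3,-0.1,0.02,-1],[0,0,-0.93,0.31,-0.08,0.03,-1],[0,0,-0.93,0.32,-0.05,0.02,-1],[0,0,-0.93,0.32,-0.03,0.03,-1],[0,0,-0.93,0.32,0,0.02,-1]]]'

```text
time: 17.43
tool_pos: [0.6759, 0.0446, 0.2514]
tool_rot: [-0.002, 0.818, 0.575, -0.002]
contact_force: [-0.1, -0.1, -0.2]
gripper_width: -0.001
```

Emit:
carry_out --moves '[[[0,0,0,0,0,0.75,-1],[0,0,0,0,0,0.75,-1],[0,0,0,0,0,0.7,-1],[0,0,0,0,0,0,-1],[0,0,0,0,0,0,-1]]]'

```text
time: 17.85
tool_pos: [0.6744, 0.044, 0.1626]
tool_rot: [-0.003, 0.82, 0.573, -0.003]
contact_force: [-0.7, -0.4, 0.6]
gripper_width: 0.001
```

Run:
```python
from h import *
st()
f=grab('wrist');save(f,'w16.png')
f=grab('scene');save(f,'s16.png');blk(f,.592,-.143,z0=.185,z1=.205);blk(f,.586,-.216,z0=.185,z1=.205)
```

```text
t 17.85 p [0.6744 0.044  0.1626] yaw 69.91 tilt [-0.0084  0.0004] F [-0.7 -0.4  0.6] g 0.001 q [-0.04  0.22  1.54  0.    1.38 -1.27]
none
none
```

View pics/w16.png

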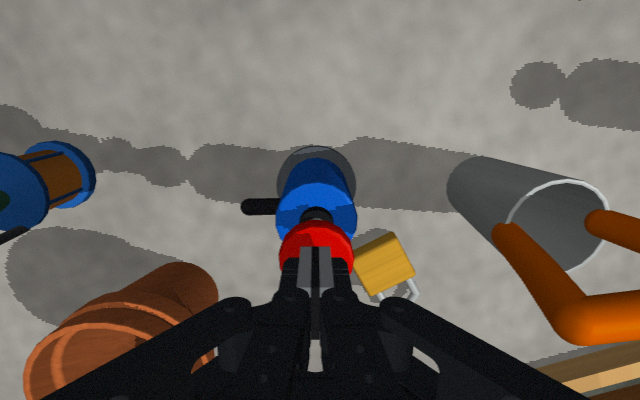

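View pics/s16.png

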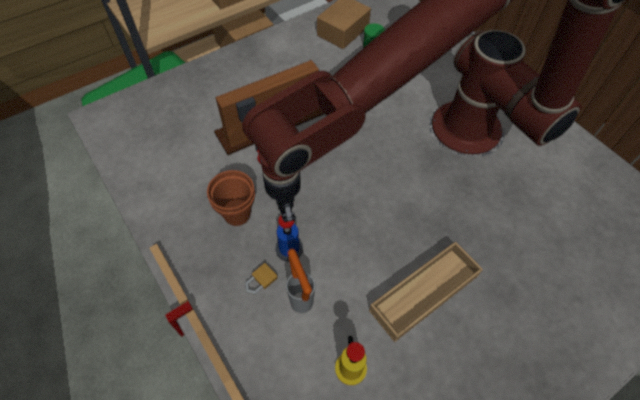

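Emit:
carry_out --moves '[[[0,0,0,0,0,0.3,-1],[0,0,0,0,0,0.3,-1],[0,0,0,0,0,0.25,-1],[0,0,0,0,0,0.05,-1],[0,0,0,0,0,0,-1],[0,0,0,0,0,0,-1]]]'

```text
time: 18.45
tool_pos: [0.6785, 0.0437, 0.1331]
tool_rot: [0.001, 0.82, 0.573, 0.001]
contact_force: [2.1, -1.2, 6.8]
gripper_width: 0.0
```

Run:
```python
from h import *
st()
f=grab('wrist');save(f,'w17.png')
```

```text
t 18.45 p [0.6785 0.0437 0.1331] yaw 69.9 tilt [ 0.0037 -0.0001] F [ 2.1 -1.2  6.8] g 0.0 q [-0.05  0.25  1.56  0.    1.33 -1.27]
```

View pics/w17.png

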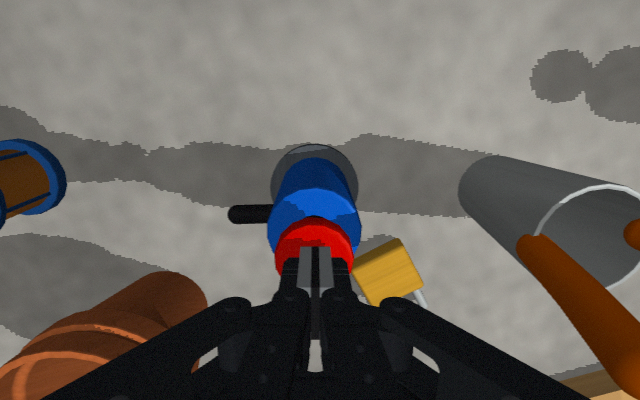

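Emit:
carry_out --moves '[[[0,0,0,0,0,0.1,-1],[0,0,0,0,0,0.1,-1],[0,0,0,0,0,0.05,-1],[0,0,0,0,0,0,-1],[0,0,0,0,0,0,-1]]]'

```text
time: 18.92
tool_pos: [0.6786, 0.0437, 0.125]
tool_rot: [0.001, 0.82, 0.573, 0.001]
contact_force: [-1.4, 0.1, 11.8]
gripper_width: -0.005
```

Run:
```python
from h import *
st()
```

```text
t 18.92 p [0.6786 0.0437 0.125 ] yaw 69.91 tilt [ 0.0038 -0.0003] F [-1.4  0.1 11.8] g -0.005 q [-0.04  0.26  1.57 -0.    1.31 -1.27]
```

Emit:
carry_out --moves '[[[0,0,0,0,0,0.05,-1],[0,0,0,0,0,0.02,-1],[0,0,0,0,0,0,-1],[0,0,0,0,0,0,-1]]]'

```text
time: 19.25
tool_pos: [0.6786, 0.0437, 0.1248]
tool_rot: [0.001, 0.82, 0.573, 0.001]
contact_force: [-8.2, -0.8, 21.6]
gripper_width: 0.003
```

Run:
```python
from h import *
st()
f=grab('wrist');save(f,'w18.png')
P=cloud(f);m=(np.hypot(P[...,0]-.677,P[...,1]-.044)<.018)&(P[...,2]<.14)&(f['frame'][...,0]>f['frame'][...,2]+80);print(m.sum(),np.percentile(P[m][:,2],[5,50,95]))
st()
```

```text
t 19.25 p [0.6786 0.0437 0.1248] yaw 69.92 tilt [ 0.0038 -0.0005] F [-8.2 -0.8 21.6] g 0.003 q [-0.04  0.26  1.57 -0.    1.31 -1.27]
2028 [0.12008785 0.12453377 0.12567071]
t 19.3 p [0.6787 0.0437 0.1248] yaw 69.92 tilt [ 0.0038 -0.0005] F [-6.2 -0.1 22.7] g -0.002 q [-0.04  0.26  1.57 -0.    1.31 -1.27]
```

View pics/w18.png

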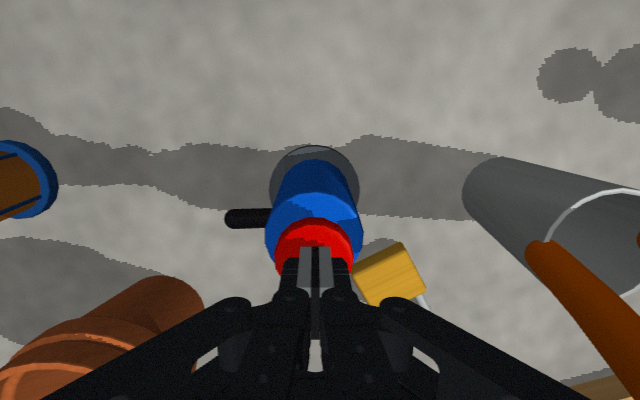

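Run:
```python
from h import *
plan([(.6785,.0437,.275,70,-1,.9),(.5935,-.130,.275,-4.4,0,.9)],0,start=([.6785,.0437,.120],70))
```

```text
q1/q6 end est [-12.] end [ 0.5934 -0.1299  0.2748] rows 21
[[[0,0,0,0,0,-0.77,-1],[0,0,0,0,0,-0.78,-1],[0,0,0,0,0,-0.78,-1],[0,0,0,0,0,-0.77,-1],[0,0,0,0,0,-0.78,-1],[0,0,0.93,-0.3,-0.03,0,0],[0,0,0.93,-0.3,-0.01,0,0],[0,0,0.93,-0.3,0.02,0,0]]]
[[[0,0,0.93,-0.3,0.04,0,0],[0,0,0.93,-0.3,0.07,0,0],[0,0,0.93,-0.29,0.09,0,0],[0,0,0.93,-0.28,0.11,0,0],[0,0,0.93,-0.27,0.13,0,0],[0,0,0.93,-0.26,0.16,0,0],[0,0,0.93,-0.24,0.18,0,0],[0,0,0.93,-0.23,0.19,0,0]]]
[[[0,0,0.93,-0.21,0.21,0,0],[0,0,0.93,-0.2,0.23,0,0],[0,0,0.93,-0.18,0.25,0,0],[0,0,0.93,-0.15,0.26,0,0],[0,0,0.93,-0.14,0.27,0.01,0]]]
```

Emit:
carry_out --moves '[[[0,0,0,0,0,-0.4,-1],[0,0,0,0,0,-0.9,-1],[0,0,0,0,0,-0.9,-1],[0,0,0,0,0,-0.85,-1],[0,0,0,0,0,-0.8,-1],[0,0,0.93,-0.3,-0.03,0,0],[0,0,0.93,-0.3,-0.01,0,0],[0,0,0.93,-0.3,0.02,0,0]]]'

```text
time: 19.97
tool_pos: [0.6605, 0.0112, 0.2724]
tool_rot: [-0.0, 0.884, 0.468, -0.001]
contact_force: [0.2, -0.0, -0.7]
gripper_width: 0.417
```

Emit:
carry_out --moves '[[[0,0,0.93,-0.3,0.04,0,0],[0,0,0.93,-0.3,0.07,0,0],[0,0,0.93,-0.29,0.09,0,0],[0,0,0.93,-0.28,0.11,0,0],[0,0,0.93,-0.27,0.13,0,0],[0,0,0.93,-0.26,0.16,0,0],[0,0,0.93,-0.24,0.18,0,0],[0,0,0.93,-0.23,0.19,0,0]]]'

```text
time: 20.63
tool_pos: [0.6173, -0.0757, 0.2711]
tool_rot: [-0.001, 0.987, 0.161, -0.002]
contact_force: [-0.1, 0.1, 0.0]
gripper_width: 0.504
```

Emit:
carry_out --moves '[[[0,0,0.93,-0.21,0.21,0,0],[0,0,0.93,-0.2,0.23,0,0],[0,0,0.93,-0.18,0.25,0,0],[0,0,0.93,-0.15,0.26,0,0],[0,0,0.93,-0.14,0.27,0,0],[0,0,0,0,0,0,0],[0,0,0,0,0,0,0]]]'

```text
time: 21.22
tool_pos: [0.591, -0.1297, 0.2715]
tool_rot: [-0.001, 0.999, -0.039, -0.001]
contact_force: [0.4, 0.2, -0.5]
gripper_width: 0.5
```

Run:
```python
from h import *
st()
f=grab('wrist');save(f,'w19.png');blk(f,.5935,-.142,z0=.185,z1=.205);blk(f,.587,-.216,z0=.185,z1=.205)
f=grab('scene');save(f,'s19.png')
P=cloud(f);m=(np.hypot(P[...,0]-.677,P[...,1]-.044)<.03)&(abs(P[...,2]-.155)<.006);print('plunger up pts',m.sum())
plan([(.5935,-.142,.164,-4.4,-.1,.6)],0)
```

```text
t 21.22 p [ 0.591  -0.1297  0.2715] yaw -4.43 tilt [-0.002   0.0011] F [ 0.4  0.2 -0.5] g 0.5 q [-0.34 -0.01  1.61  0.    1.54 -0.26]
blk n 708 c 593.7 -142.0 wh 14.3 21.8 ang 86.3 zmed 0.1949
blk n 651 c 587.1 -215.6 wh 14.8 21.6 ang 84.6 zmed 0.1948
plunger up pts 190
q1/q6 end est [-13.] end [ 0.5936 -0.142   0.1639] rows 5
[[[0,0,0,0.02,0.06,0.54,-0.1],[0,0,0,0.01,0.06,0.54,-0.1],[0,0,0,0.02,0.07,0.54,-0.1],[0,0,0,0.01,0.06,0.54,-0.1],[0,0,0,0.02,0.07,0.54,-0.1]]]
```

View pics/w19.png

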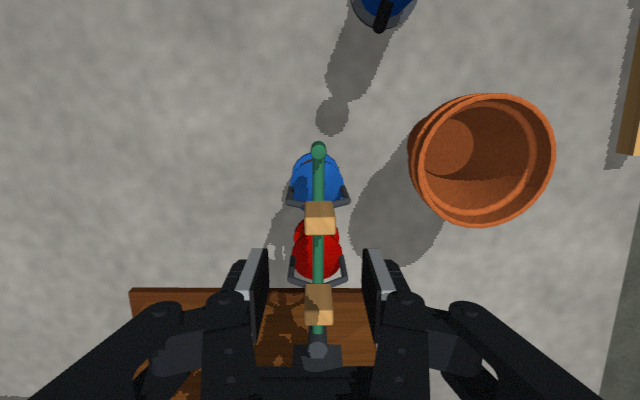

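Emit:
carry_out --moves '[[[0,0,0,0.02,0.06,0.54,-0.1],[0,0,0,0.01,0.06,0.54,-0.1],[0,0,0,0.02,0.07,0.54,-0.1],[0,0,0,0.01,0.06,0.54,-0.1],[0,0,0,0.0,0.06,0.54,-0.1],[0,0,0,0,0,0,-0.1],[0,0,0,0,0,0,-0.3]]]'

```text
time: 21.9
tool_pos: [0.5923, -0.1413, 0.1629]
tool_rot: [-0.001, 0.999, -0.039, -0.002]
contact_force: [0.1, 0.7, 0.3]
gripper_width: 0.352
```

Emit:
carry_out --moves '[[[0,0,0,0,0,0,-1],[0,0,0,0,0,0,-1],[0,0,0,0,0,0,-1],[0,0,0,0,0,0,-1],[0,0,0,0,0,-0.2,-1],[0,0,0,0,0,-0.3,-1],[0,0,0,0,0,-0.2,-1],[0,0,0,0,0,0,-1]]]'

```text
time: 22.57
tool_pos: [0.5948, -0.1429, 0.1965]
tool_rot: [0.001, 0.999, -0.039, 0.003]
contact_force: [0.1, 0.8, -0.9]
gripper_width: 0.247
```

Run:
```python
from h import *
st()
f=grab('wrist');save(f,'w20.png');st()
```

```text
t 22.57 p [ 0.5948 -0.1429  0.1965] yaw -4.49 tilt [ 0.0056 -0.0021] F [ 0.1  0.8 -0.9] g 0.247 q [-0.36  0.04  1.68  0.    1.41 -0.28]
t 22.62 p [ 0.5942 -0.1427  0.1951] yaw -4.49 tilt [ 0.004  -0.0015] F [ 0.8 -0.8 -1.6] g 0.251 q [-0.36  0.04  1.69 -0.    1.41 -0.28]
```

View pics/w20.png

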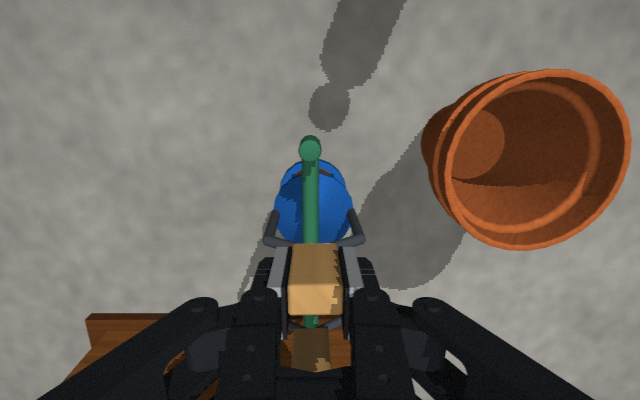

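Emit:
carry_out --moves '[[[0,0,0,-0.04,-0.2,0.04,-1],[0,0,0,0.0,-0.45,0,-1],[0,0,0,0,-0.5,0,-1],[0,0,0,0,-0.5,0,-1],[0,0,0,0,-0.5,0,-1],[0,0,0,0,-0.5,0,-1],[0,0,0,0,-0.4,0,-1],[0,0,0,0,0,0,-1]]]'

```text
time: 23.28
tool_pos: [0.6003, -0.0172, 0.1899]
tool_rot: [-0.001, 0.999, -0.038, -0.001]
contact_force: [0.2, 1.4, -1.7]
gripper_width: 0.246
```

Run:
```python
from h import *
st()
f=grab('scene');crop(f,'s21.png',220,380,60,220,4);blk(f,.587,-.216,z0=.185,z1=.205)
plan([(.595,0.02,.215,-4.4,-1,.9),(.511,.335,.215,-4.4,-1,.95),(.511,.335,.150,-4.4,-1,.6)],0)
```

```text
t 23.28 p [ 0.6003 -0.0172  0.1899] yaw -4.31 tilt [-0.0017  0.0019] F [ 0.2  1.4 -1.7] g 0.246 q [-0.15  0.03  1.71  0.    1.41 -0.08]
blk n 53 c 586.7 -213.1 wh 21.7 16.2 ang 5.6 zmed 0.1947
q1/q6 end est [33.] end [0.5111 0.3349 0.15  ] rows 14
[[[0,0.01,0.01,-0.1,-0.48,-0.31,-1],[0,0.01,0.01,-0.11,-0.47,-0.32,-1],[0,0,0,-0.3,-0.85,0,-1],[0,0,0,-0.3,-0.86,0,-1],[0,0,0,-0.3,-0.85,0,-1],[0,0,0,-0.3,-0.86,0,-1],[0,0,0,-0.3,-0.85,0,-1],[0,0,0,-0.3,-0.86,0,-1]]]
[[[0,0,0,-0.3,-0.85,0,-1],[0,0,0,-0.3,-0.86,0,-1],[0,0,0,-0.3,-0.85,0.01,-1],[0,0,0,0,0,0.54,-1],[0,0,0,0,0,0.54,-1],[0,0,0,0,0,0.54,-1]]]
```

View pics/s21.png

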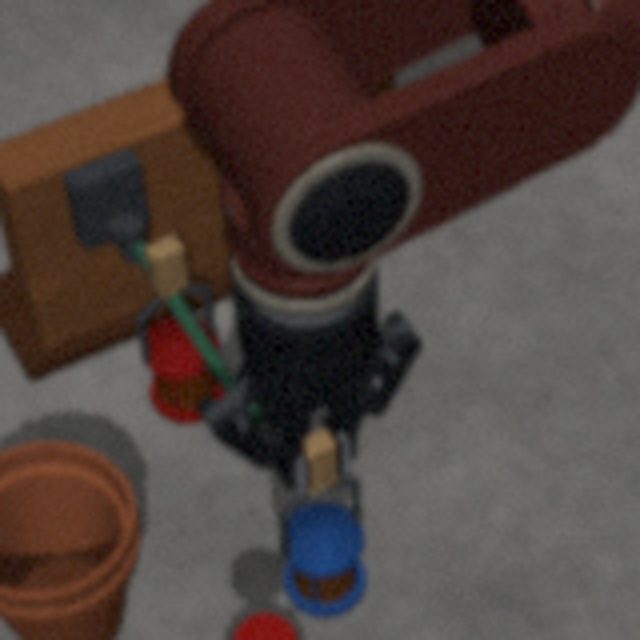

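Emit:
carry_out --moves '[[[0,0,0,-0.1,-0.48,-0.31,-1],[0,0,0,-0.11,-0.47,-0.32,-1],[0,0,0,-0.3,-0.85,0,-1],[0,0,0,-0.3,-0.86,0,-1],[0,0,0,-0.3,-0.85,0,-1],[0,0,0,-0.3,-0.86,0,-1],[0,0,0,-0.3,-0.85,0,-1],[0,0,0,-0.3,-0.86,0,-1]]]'

```text
time: 24.0
tool_pos: [0.5391, 0.229, 0.2157]
tool_rot: [0.0, 0.999, -0.04, -0.0]
contact_force: [0.1, 0.7, -1.6]
gripper_width: 0.243
```

Emit:
carry_out --moves '[[[0,0,0,-0.3,-0.85,0,-1],[0,0,0,-0.3,-0.86,0,-1],[0,0,0,-0.3,-0.85,0,-1],[0,0,0,0,0,0,-1],[0,0,0,0,0,0,-1]]]'

```text
time: 24.42
tool_pos: [0.5113, 0.334, 0.2154]
tool_rot: [0.001, 0.999, -0.038, -0.0]
contact_force: [0.6, -0.2, -2.9]
gripper_width: 0.246
```

Run:
```python
from h import *
st()
f=grab('wrist');save(f,'w22.png')
f=grab('scene');crop(f,'s22.png',340,500,200,360,4)
plan([(.511,.335,.150,-4.4,-1,.6)],0)
```

```text
t 24.42 p [0.5113 0.334  0.2154] yaw -4.34 tilt [-0.0007 -0.0011] F [ 0.6 -0.2 -2.9] g 0.246 q [ 0.46  0.03  1.66 -0.    1.45  0.53]
q1/q6 end est [33.] end [0.5112 0.335  0.15  ] rows 3
[[[0,0,-0.01,-0.01,-0.02,0.55,-1],[0,0,-0.01,-0.01,-0.02,0.54,-1],[0,0,-0.01,-0.01,-0.03,0.55,-1]]]
```

View pics/w22.png

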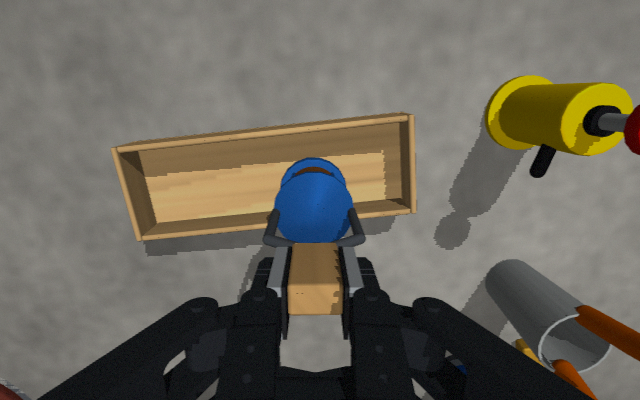

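View pics/s22.png

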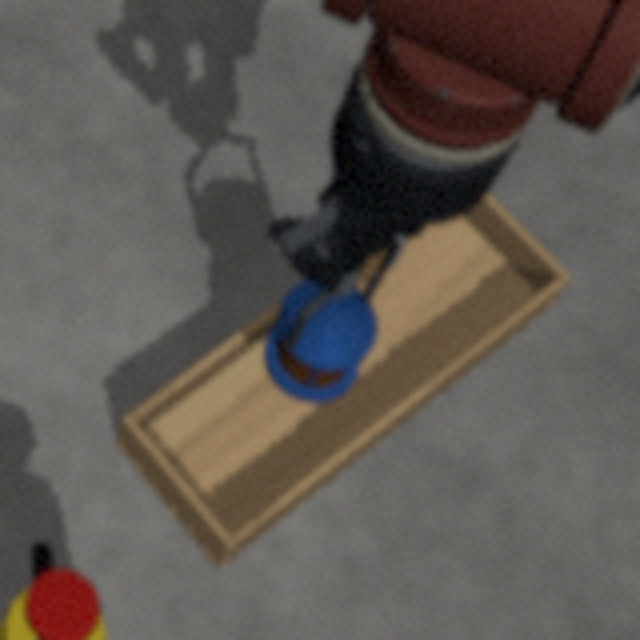

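Emit:
carry_out --moves '[[[0,0,0,0,-0.02,0.45,-1],[0,0,0,0,0,0.45,-1],[0,0,0,0,0,0.45,-1],[0,0,0,0,0,0.45,-1],[0,0,0,0,0,0.12,-1],[0,0,0,0,0,0.1,-1],[0,0,0,0,0,0,-1],[0,0,0,0,0,0,-1]]]'

```text
time: 25.18
tool_pos: [0.5131, 0.3338, 0.1366]
tool_rot: [-0.0, 0.999, -0.04, 0.001]
contact_force: [-1.4, 0.6, -2.6]
gripper_width: 0.242
```

Emit:
carry_out --moves '[[[0,0,0,0,0,0.08,-1],[0,0,0,0,0,0,-1],[0,0,0,0,0,0,-1]]]'

```text
time: 25.43
tool_pos: [0.5134, 0.3345, 0.1342]
tool_rot: [-0.001, 0.999, -0.039, 0.002]
contact_force: [-0.0, 0.1, 3.6]
gripper_width: 0.244
```

Run:
```python
from h import *
st()
```

```text
t 25.43 p [0.5134 0.3345 0.1342] yaw -4.48 tilt [0.0037 0.0015] F [-0.   0.1  3.6] g 0.244 q [ 0.46  0.1   1.73 -0.    1.31  0.53]
```

Emit:
carry_out --moves '[[[0,0,0,0,0,0.02,-1],[0,0,0,0,0,0,-0.5],[0,0,0,0,0,0,-0.3],[0,0,0,0,0,0,0],[0,0,0,0,0,0,0],[0,0,0,0,0,-0.4,0],[0,0,0,0,0,-0.9,0],[0,0,0,0,0,-0.9,0]]]'

```text
time: 26.1
tool_pos: [0.5104, 0.3331, 0.2172]
tool_rot: [0.001, 0.999, -0.039, -0.003]
contact_force: [0.6, -0.1, 0.1]
gripper_width: 0.5
```

Emit:
carry_out --moves '[[[0,0,0,0,0,-0.9,0],[0,0,0,0,0,-0.5,0],[0,0,0,0,0,0,0]]]'

```text
time: 26.35
tool_pos: [0.5143, 0.3351, 0.2824]
tool_rot: [-0.003, 0.999, -0.039, 0.005]
contact_force: [-0.2, -0.4, 0.8]
gripper_width: 0.502
```

Run:
```python
from h import *
st()
f=grab('wrist');save(f,'w23.png');blk(f,.513,.334,z0=.155,z1=.175)
f=grab('scene');save(f,'s23.png');blk(f,.513,.334,z0=.155,z1=.175);blk(f,.587,-.216,z0=.185,z1=.205)
plan([(.5867,-.205,.275,-4.4,0,.98)],0)
```

```text
t 26.35 p [0.5143 0.3351 0.2824] yaw -4.49 tilt [0.0096 0.0047] F [-0.2 -0.4  0.8] g 0.502 q [ 0.46 -0.01  1.59  0.    1.55  0.53]
blk n 502 c 512.7 335.7 wh 13.5 21.9 ang 85.6 zmed 0.1635
blk n 72 c 513.2 336.8 wh 13.5 22.3 ang 85.7 zmed 0.1632
blk n 56 c 587.5 -213.3 wh 17.4 21.2 ang 90.0 zmed 0.1934
q1/q6 end est [-19.] end [ 0.5868 -0.205   0.2749] rows 14
[[[0,0,0,0.21,0.95,0,0],[0,0,0,0.21,0.95,0,0],[0,0,0,0.21,0.95,0,0],[0,0,0,0.21,0.95,0,0],[0,0,0,0.21,0.95,0,0],[0,0,0,0.21,0.95,0,0],[0,0,0,0.21,0.95,0,0],[0,0,0,0.21,0.95,0,0]]]
[[[0,0,0,0.2,0.95,0,0],[0,0,0,0.21,0.95,0,0],[0,0,0,0.2,0.95,0,0],[0,0,0,0.21,0.95,0.01,0],[0,0,0,0.2,0.95,0,0],[0,0,0,0.21,0.94,0.01,0]]]
```

View pics/w23.png

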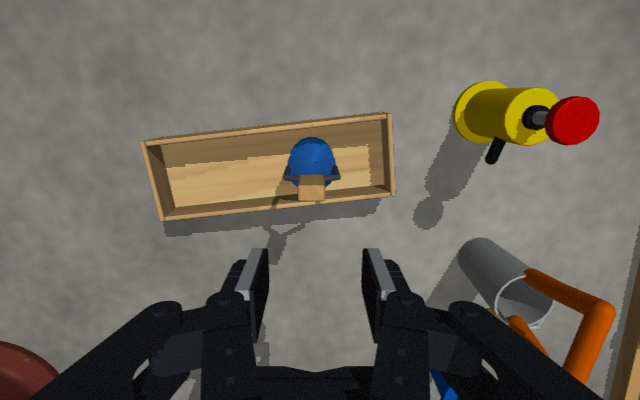

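Emit:
carry_out --moves '[[[0,0,0,0.21,0.95,0,0],[0,0,0,0.21,0.95,0,0],[0,0,0,0.21,0.95,0,0],[0,0,0,0.21,0.95,0,0],[0,0,0,0.21,0.95,0,0],[0,0,0,0.21,0.95,0,0],[0,0,0,0.21,0.95,0,0],[0,0,0,0.21,0.95,0,0]]]'

```text
time: 27.12
tool_pos: [0.554, 0.0239, 0.2722]
tool_rot: [-0.0, 0.999, -0.039, -0.002]
contact_force: [0.9, 1.1, 0.4]
gripper_width: 0.503
```

Emit:
carry_out --moves '[[[0,0,0,0.2,0.95,0,0],[0,0,0,0.21,0.95,0,0],[0,0,0,0.2,0.95,0,0],[0,0,0,0.21,0.95,0,0],[0,0,0,0.2,0.95,0,0],[0,0,0,0.21,0.94,0,0],[0,0,0,0,0,0,0],[0,0,0,0,0,0,0]]]'

```text
time: 27.78
tool_pos: [0.5853, -0.2064, 0.2718]
tool_rot: [-0.001, 0.999, -0.041, -0.003]
contact_force: [0.6, 0.2, -0.2]
gripper_width: 0.5
```

Run:
```python
from h import *
st()
f=grab('wrist');save(f,'w24.png');blk(f,.587,-.216,z0=.185,z1=.205)
plan([(.587,-.2157,.1625,-4.4,-.1,.6)],0)
```

```text
t 27.78 p [ 0.5853 -0.2064  0.2718] yaw -4.68 tilt [-0.0049  0.0027] F [ 0.6  0.2 -0.2] g 0.5 q [-0.46  0.03  1.57  0.    1.55 -0.38]
blk n 721 c 587.1 -215.8 wh 14.1 21.7 ang 85.5 zmed 0.1949
q1/q6 end est [-20.] end [ 0.5872 -0.2156  0.1623] rows 5
[[[-0.01,0.01,-0.01,0.01,0.05,0.55,-0.1],[-0.01,0.01,-0.01,0.01,0.05,0.55,-0.1],[-0.01,0.01,-0.01,0.02,0.05,0.55,-0.1],[-0.01,0.01,-0.01,0.01,0.06,0.55,-0.1],[-0.01,0.01,-0.01,0.02,0.05,0.55,-0.1]]]
```

View pics/w24.png

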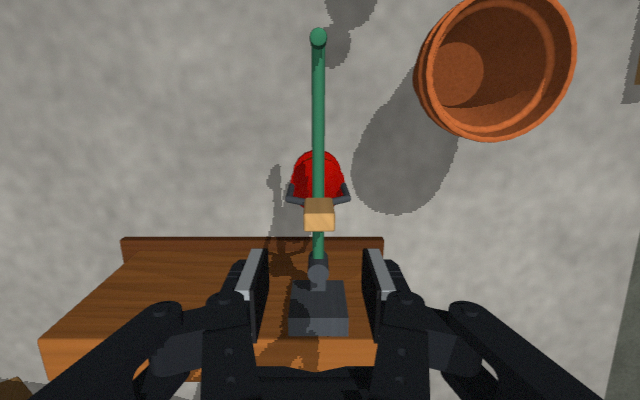

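Emit:
carry_out --moves '[[[0,0,0,0.01,0.05,0.55,-0.1],[0,0,0,0.01,0.05,0.55,-0.1],[0,0,0,0.01,0.05,0.55,-0.1],[0,0,0,0.01,0.06,0.55,-0.1],[0,0,0,0,0.05,0.53,-0.1],[0,0,0,0,0,0,-0.1],[0,0,0,0,0,0,-0.3]]]'

```text
time: 28.42
tool_pos: [0.586, -0.2135, 0.1639]
tool_rot: [-0.001, 0.999, -0.038, -0.002]
contact_force: [1.0, -0.7, 1.0]
gripper_width: 0.352
```

Emit:
carry_out --moves '[[[0,0,0,0,0,0,-1],[0,0,0,0,0,0,-1],[0,0,0,0,0,0,-1],[0,0,0,0,0,0,-1],[0,0,0,0,0,-0.2,-1],[0,0,0,0,0,-0.3,-1],[0,0,0,0,0,-0.18,-1],[0,0,0,0,0,0,-1]]]'

```text
time: 29.08
tool_pos: [0.5889, -0.2164, 0.1972]
tool_rot: [0.001, 0.999, -0.039, 0.003]
contact_force: [0.2, -0.9, -0.9]
gripper_width: 0.247
```

Run:
```python
from h import *
st()
f=grab('wrist');save(f,'w25.png');st()
plan([(.5945,-.118,.190,-4.4,-1,.6)],0)
```

```text
t 29.08 p [ 0.5889 -0.2164  0.1972] yaw -4.49 tilt [ 0.0053 -0.0027] F [ 0.2 -0.9 -0.9] g 0.247 q [-0.47  0.08  1.64  0.    1.41 -0.39]
t 29.13 p [ 0.5884 -0.2162  0.1959] yaw -4.5 tilt [ 0.0038 -0.0018] F [-0.3  0.7 -1. ] g 0.247 q [-0.47  0.08  1.65  0.    1.41 -0.39]
q1/q6 end est [-11.] end [ 0.5945 -0.118   0.1902] rows 5
[[[0,-0.01,0,-0.01,-0.49,0.03,-1],[0,-0.01,0,-0.01,-0.49,0.03,-1],[0,-0.01,0,-0.01,-0.49,0.03,-1],[0,-0.01,0,-0.01,-0.49,0.03,-1],[0,-0.01,0,0,-0.5,0.02,-1]]]
```

View pics/w25.png

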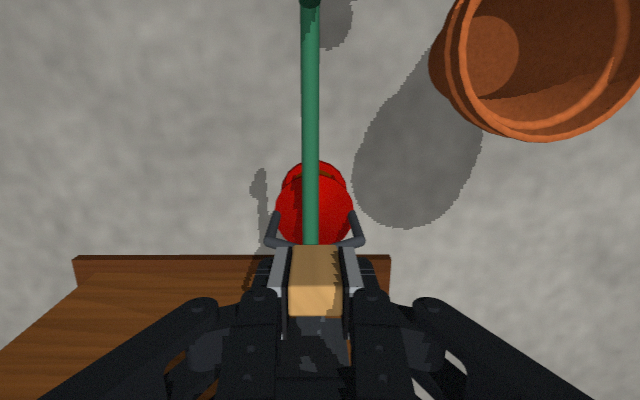

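Bar sits well inside the window; slide out to before the tip, then past it.

Emit:
carry_out --moves '[[[0,0,0,-0.01,-0.49,0.04,-1],[0,0,0,-0.01,-0.49,0.04,-1],[0,0,0,-0.02,-0.49,0.02,-1],[0,0,0,-0.01,-0.49,0.0,-1],[0,0,0,0,-0.4,0,-1],[0,0,0,0,0,0,-1]]]'

```text
time: 29.63
tool_pos: [0.5926, -0.1186, 0.1889]
tool_rot: [-0.001, 0.999, -0.038, -0.0]
contact_force: [0.2, -0.9, -1.9]
gripper_width: 0.248
```

Run:
```python
from h import *
st()
f=grab('wrist');save(f,'w26.png');st()
```

```text
t 29.63 p [ 0.5926 -0.1186  0.1889] yaw -4.33 tilt [-0.0005  0.0016] F [ 0.2 -0.9 -1.9] g 0.248 q [-0.32  0.03  1.7   0.    1.4  -0.25]
t 29.68 p [ 0.5926 -0.1202  0.1891] yaw -4.37 tilt [-0.0004  0.    ] F [ 0.2 -0.  -1.6] g 0.246 q [-0.32  0.03  1.7  -0.    1.4  -0.25]
```

View pics/w26.png

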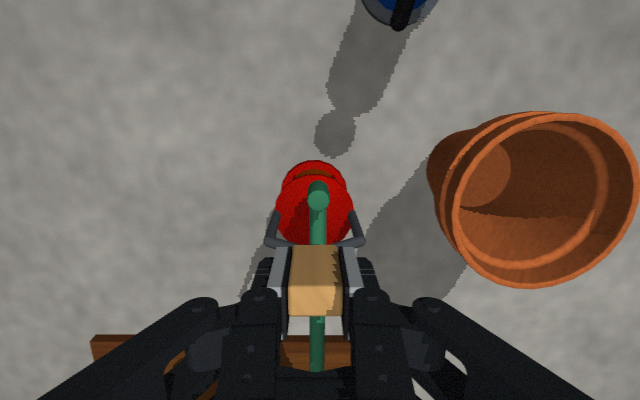

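Emit:
carry_out --moves '[[[0,0,0,0,-0.4,0,-1],[0,0,0,0.0,-0.5,0,-1],[0,0,0,0,-0.5,0,-1],[0,0,0,0,-0.5,0,-1],[0,0,0,0,-0.5,0,-1],[0,0,0,0,-0.2,0,-1],[0,0,0,0,0,0,-1]]]'

```text
time: 30.27
tool_pos: [0.6009, -0.017, 0.1892]
tool_rot: [0.0, 0.999, -0.038, -0.0]
contact_force: [-0.3, -0.5, -0.8]
gripper_width: 0.249
```

Run:
```python
from h import *
st()
f=grab('scene')
h=hook(f);vx,vy,x0,y0=cv2.fitLine(h[:,:2].astype(np.float32),cv2.DIST_HUBER,0,.01,.01).ravel();print(len(h),np.degrees(np.arctan2(vy,vx)),x0,y0)
blk(f,.513,.334,z0=.155,z1=.175)
plan([(.595,0.02,.215,-4.4,-1,.9),(.422,.332,.215,-4.4,-1,.95)],0)
```

```text
t 30.27 p [ 0.6009 -0.017   0.1892] yaw -4.4 tilt [-0.0002 -0.0001] F [-0.3 -0.5 -0.8] g 0.249 q [-0.15  0.03  1.71 -0.    1.4  -0.08]
122 85.19948 0.5876229 -0.19755112
blk n 75 c 513.1 336.5 wh 14.0 23.1 ang 89.4 zmed 0.1633
q1/q6 end est [38.] end [0.4219 0.3321 0.215 ] rows 12
[[[0,0,0,-0.11,-0.47,-0.32,-1],[0,0,0,-0.11,-0.47,-0.33,-1],[0,0,0,-0.49,-0.74,0,-1],[0,0,0,-0.49,-0.74,0,-1],[0,0,0,-0.49,-0.74,0,-1],[0,0,0,-0.49,-0.75,0,-1],[0,0,0,-0.49,-0.74,0,-1],[0,0,0,-0.49,-0.75,0,-1]]]
[[[0,0,0,-0.49,-0.74,0,-1],[0,0,0,-0.5,-0.75,0,-1],[0,0,0,-0.49,-0.74,0,-1],[0,0,0,-0.5,-0.75,0,-1]]]
```

Emit:
carry_out --moves '[[[0,0,0,-0.11,-0.47,-0.32,-1],[0,0,0,-0.11,-0.47,-0.33,-1],[0,0,0,-0.49,-0.74,0,-1],[0,0,0,-0.49,-0.74,0,-1],[0,0,0,-0.49,-0.74,0,-1],[0,0,0,-0.49,-0.75,0,-1],[0,0,0,-0.49,-0.74,0,-1],[0,0,0,-0.49,-0.75,0,-1]]]'

```text
time: 30.98
tool_pos: [0.4914, 0.2073, 0.2155]
tool_rot: [0.0, 0.999, -0.04, 0.0]
contact_force: [0.8, 0.8, -1.3]
gripper_width: 0.245
```

Emit:
carry_out --moves '[[[0,0,0,-0.49,-0.74,0,-1],[0,0,0,-0.5,-0.75,0,-1],[0,0,0,-0.49,-0.74,0,-1],[0,0,0,-0.5,-0.75,0,-1],[0,0,0,0,0,0,-1],[0,0,0,0,0,0,-1]]]'

```text
time: 31.48
tool_pos: [0.4221, 0.3328, 0.2154]
tool_rot: [0.0, 0.999, -0.038, 0.0]
contact_force: [0.6, -1.2, -0.8]
gripper_width: 0.243
```

Run:
```python
from h import *
st()
f=grab('wrist');save(f,'w27.png')
plan([(.422,.332,.132,-4.4,-1,.5)],0)
```

```text
t 31.48 p [0.4221 0.3328 0.2154] yaw -4.37 tilt [ 0.0006 -0.0008] F [ 0.6 -1.2 -0.8] g 0.243 q [ 0.53 -0.15  1.83 -0.    1.46  0.61]
q1/q6 end est [38.] end [0.4219 0.3319 0.1321] rows 5
[[[0,0,0,0,0,0.42,-1],[0,0,0,0,0,0.42,-1],[0,0,0,-0.01,0,0.41,-1],[0,0,0,0,0,0.42,-1],[0,0,0,-0.01,0,0.41,-1]]]
```

View pics/w27.png

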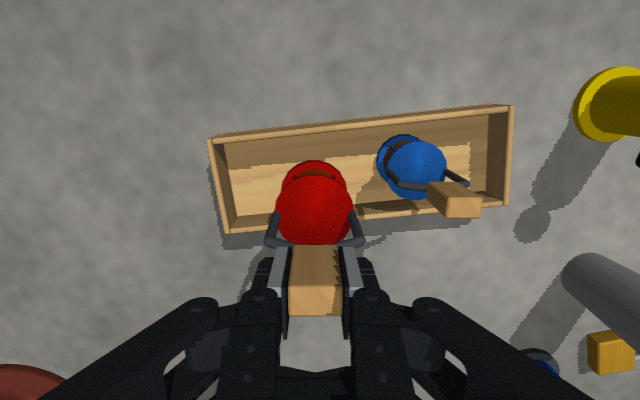

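Emit:
carry_out --moves '[[[0,0,0,0,0,0.45,-1],[0,0,0,0,0,0.45,-1],[0,0,0,0,0,0.45,-1],[0,0,0,0,0,0.45,-1],[0,0,0,0,0,0.12,-1],[0,0,0,0,0,0.1,-1],[0,0,0,0,0,0,-1],[0,0,0,0,0,0,-1]]]'

```text
time: 32.2
tool_pos: [0.4235, 0.3318, 0.1354]
tool_rot: [-0.0, 0.999, -0.04, 0.001]
contact_force: [0.9, -0.3, -1.5]
gripper_width: 0.244
```

Emit:
carry_out --moves '[[[0,0,0,0,0,0.06,-1],[0,0,0,0,0,0,-1],[0,0,0,0,0,0,-1]]]'

```text
time: 32.45
tool_pos: [0.4237, 0.3326, 0.1352]
tool_rot: [-0.0, 0.999, -0.04, 0.001]
contact_force: [-2.5, -2.0, 8.4]
gripper_width: 0.247
```

Run:
```python
from h import *
st()
```

```text
t 32.45 p [0.4237 0.3326 0.1352] yaw -4.54 tilt [0.0028 0.0008] F [-2.5 -2.   8.4] g 0.247 q [ 0.53 -0.08  1.91 -0.    1.31  0.61]
```

Emit:
carry_out --moves '[[[0,0,0,0,0,0,-0.5],[0,0,0,0,0,0,-0.3],[0,0,0,0,0,0,0],[0,0,0,0,0,0,0],[0,0,0,0,0,-0.4,0],[0,0,0,0,0,-0.9,0],[0,0,0,0,0,-0.9,0],[0,0,0,0,0,-0.9,0]]]'

```text
time: 33.12
tool_pos: [0.4217, 0.3322, 0.2566]
tool_rot: [0.0, 0.999, -0.039, -0.001]
contact_force: [1.1, 0.5, 0.1]
gripper_width: 0.5
```

Emit:
carry_out --moves '[[[0,0,0,0,0,-0.4,-0.2],[0,0,0,0,0,0,-0.2],[0,0,0,0,0,0,-0.2]]]'

```text
time: 33.37
tool_pos: [0.4226, 0.3328, 0.2731]
tool_rot: [-0.001, 0.999, -0.039, 0.001]
contact_force: [-0.1, 0.6, -0.0]
gripper_width: 0.398
```

Run:
```python
from h import *
st()
f=grab('wrist');save(f,'w28.png');blk(f,.513,.334,z0=.155,z1=.175);blk(f,.423,.333,z0=.155,z1=.175)
f=grab('scene');save(f,'s28.png');blk(f,.513,.334,z0=.155,z1=.175);blk(f,.423,.333,z0=.155,z1=.175)
plan([(.594,-.100,.27,-4.4,-.2,.98)],0)
```

```text
t 33.37 p [0.4226 0.3328 0.2731] yaw -4.5 tilt [0.002  0.0012] F [-0.1  0.6 -0. ] g 0.398 q [ 0.53 -0.18  1.77 -0.    1.55  0.61]
blk n 597 c 512.5 335.1 wh 14.6 22.0 ang 85.3 zmed 0.1636
blk n 535 c 423.6 331.7 wh 14.2 21.8 ang 86.3 zmed 0.1636
blk n 76 c 513.0 336.6 wh 14.0 22.5 ang 88.0 zmed 0.1631
blk n 73 c 423.1 332.8 wh 13.4 24.3 ang 83.0 zmed 0.1631
q1/q6 end est [-10.] end [ 0.5941 -0.1     0.2702] rows 12
[[[0,0,0,0.43,0.87,0,-0.2],[0,0,0,0.43,0.87,0,-0.2],[0,0,0,0.43,0.87,0,-0.2],[0,0,0,0.43,0.87,0,-0.2],[0,0,0,0.43,0.87,0,-0.2],[0,0,0,0.43,0.87,0,-0.2],[0,0,0,0.43,0.87,0,-0.2],[0,0,0,0.43,0.87,0,-0.2]]]
[[[0,0,0,0.43,0.87,0,-0.2],[0,0,0,0.43,0.87,0,-0.2],[0,0,0,0.42,0.87,0,-0.2],[0,0,0,0.43,0.86,0,-0.2]]]
```

View pics/w28.png

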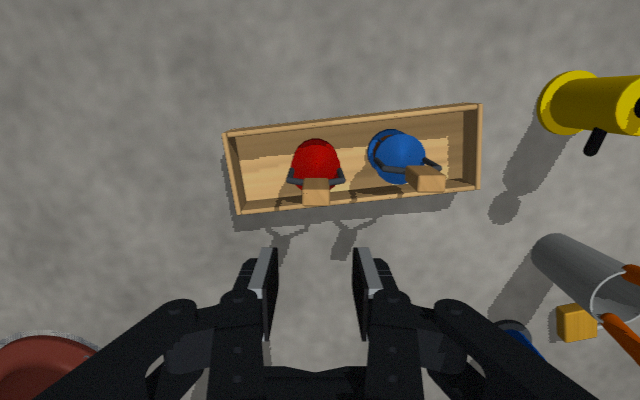

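Emit:
carry_out --moves '[[[0,0,0,0.43,0.87,0,-0.2],[0,0,0,0.43,0.87,0,-0.2],[0,0,0,0.43,0.87,0,-0.2],[0,0,0,0.43,0.87,0,-0.2],[0,0,0,0.43,0.87,0,-0.2],[0,0,0,0.43,0.87,0,-0.2],[0,0,0,0.43,0.87,0,-0.2],[0,0,0,0.43,0.87,0,-0.2]]]'

```text
time: 34.13
tool_pos: [0.5368, 0.0424, 0.2693]
tool_rot: [-0.0, 0.999, -0.039, -0.002]
contact_force: [0.8, 0.4, 0.1]
gripper_width: 0.4
```

Emit:
carry_out --moves '[[[0,0,0,0.43,0.87,0,-0.2],[0,0,0,0.43,0.87,0,-0.2],[0,0,0,0.42,0.87,0,-0.2],[0,0,0,0.43,0.86,0,-0.2],[0,0,0,0,0,0,-0.2],[0,0,0,0,0,0,-0.2]]]'

```text
time: 34.63
tool_pos: [0.594, -0.101, 0.2688]
tool_rot: [-0.001, 0.999, -0.041, -0.003]
contact_force: [0.7, 0.3, -0.1]
gripper_width: 0.4
```

Run:
```python
from h import *
st()
f=grab('wrist');save(f,'w29.png')
h=hook(f);t=h[h[:,2]>.16];print('post',len(t),t.mean(0));vx,vy,x0,y0=cv2.fitLine(h[:,:2].astype(np.float32),cv2.DIST_HUBER,0,.01,.01).ravel();print(len(h),np.degrees(np.arctan2(vy,vx)),x0,y0)
plan([(.595,-.100,.153,-4.4,-.3,.6)],0)
```

```text
t 34.63 p [ 0.594  -0.101   0.2688] yaw -4.67 tilt [-0.0052  0.0017] F [ 0.7  0.3 -0.1] g 0.4 q [-0.29 -0.02  1.62  0.    1.54 -0.21]
post 202 [ 0.59651821 -0.09467138  0.16612032]
1948 85.451065 0.59076434 -0.16850714
q1/q6 end est [-10.] end [ 0.5952 -0.1001  0.1529] rows 5
[[[0,0.01,-0.01,0.01,0,0.58,-0.3],[0,0.01,-0.01,0.01,0,0.58,-0.3],[0,0.01,-0.01,0.01,0,0.58,-0.3],[0,0.01,-0.01,0,0,0.58,-0.3],[0,0.01,-0.01,0.01,0.01,0.59,-0.3]]]
```

View pics/w29.png

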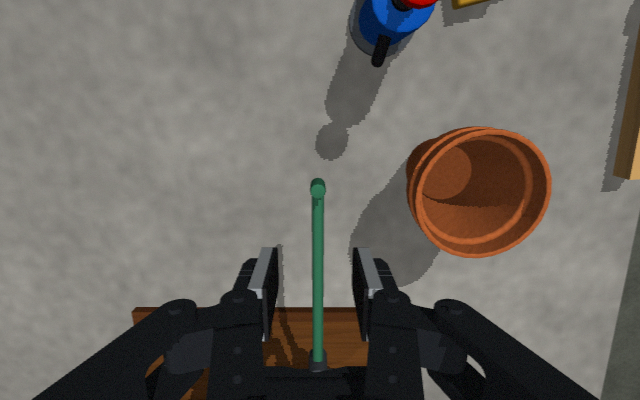

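Emit:
carry_out --moves '[[[0,0,0,0.02,0,0.58,-0.3],[0,0,0,0.02,0,0.58,-0.3],[0,0,0,0.01,0,0.58,-0.3],[0,0,0,0,0,0.58,-0.3],[0,0,0,0,0,0.57,-0.4],[0,0,0,0,0,0,-0.58],[0,0,0,0,0,0,-0.58],[0,0,0,0,0,0,-0.58]]]'

```text
time: 35.35
tool_pos: [0.5971, -0.0989, 0.1576]
tool_rot: [0.0, 0.999, -0.039, 0.001]
contact_force: [-0.1, -1.0, -0.1]
gripper_width: 0.209
```

Run:
```python
from h import *
st()
f=grab('wrist');save(f,'w30.png')
```

```text
t 35.35 p [ 0.5971 -0.0989  0.1576] yaw -4.42 tilt [ 0.0011 -0.0002] F [-0.1 -1.  -0.1] g 0.209 q [-0.29  0.06  1.73  0.    1.35 -0.21]
```

View pics/w30.png

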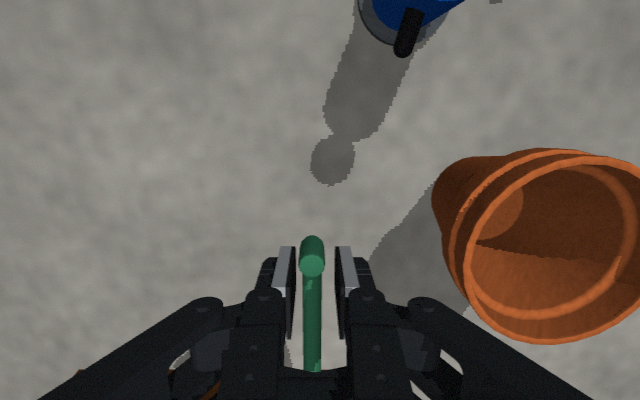

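Emit:
carry_out --moves '[[[0,0,-0.5,-0.2,0.01,0.02,-0.58],[0,0,-1,-0.38,0.02,0.02,-0.58],[0,0,-1,-0.38,0.01,0.02,-0.58],[0,0,-1,-0.38,0.02,0,-0.58],[0,0,-1,-0.38,0.01,0,-0.58],[0,0,-1,-0.38,0.02,0,-0.58],[0,0,-1,-0.38,0.01,0,-0.58],[0,0,-1,-0.38,0.02,0,-0.58]]]'

```text
time: 36.07
tool_pos: [0.4887, -0.1271, 0.157]
tool_rot: [0.001, 0.958, 0.287, 0.002]
contact_force: [0.8, 2.0, 1.4]
gripper_width: 0.214
```

Run:
```python
from h import *
st();s=state();print(np.linalg.norm(s['tool_pos'][:2]-[.583,-.274]))
f=grab('wrist');save(f,'w31.png')
```

```text
t 36.07 p [ 0.4887 -0.1271  0.157 ] yaw 33.3 tilt [ 0.0053 -0.0004] F [0.8 2.  1.4] g 0.214 q [-0.4  -0.19  1.97  0.    1.36 -0.98]
0.17461356861680058
```

View pics/w31.png

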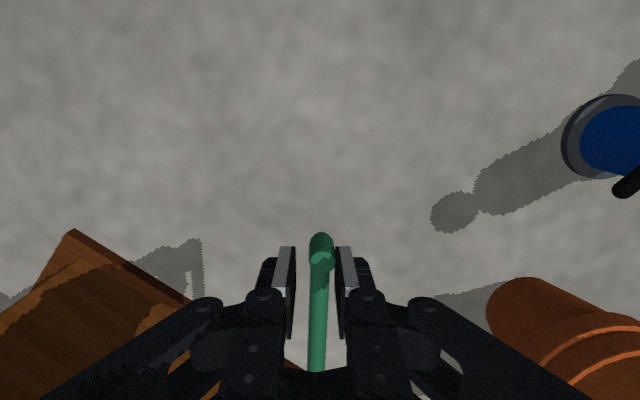

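Emit:
carry_out --moves '[[[0,0,-1,-0.38,0.01,0,-0.58],[0,0,-1,-0.38,0.02,0,-0.58],[0,0,-1,-0.38,0.01,0,-0.58],[0,0,-1,-0.38,0.02,0,-0.58],[0,0,-1,-0.38,0.01,0,-0.58],[0,0,-1,-0.38,0.02,0,-0.58],[0,0,-1,-0.38,0.01,0,-0.58],[0,0,-1,-0.38,0.02,0,-0.58]]]'

```text
time: 36.78
tool_pos: [0.4163, -0.2225, 0.1562]
tool_rot: [0.001, 0.803, 0.596, 0.001]
contact_force: [-0.8, 1.9, 1.6]
gripper_width: 0.211
```

Emit:
carry_out --moves '[[[0,0,-1,-0.38,0.01,0,-0.58],[0,0,-0.9,-0.3,0.02,0,-0.58],[0,0,0,-0.05,0,0,-0.58],[0,0,0,-0.05,0,0,-0.58],[0,0,0,0,0,0,-0.58]]]'

```text
time: 37.2
tool_pos: [0.4099, -0.2529, 0.1551]
tool_rot: [0.001, 0.753, 0.659, 0.0]
contact_force: [-0.3, 0.1, 0.1]
gripper_width: 0.208
```

Run:
```python
from h import *
st();s=state();print(np.linalg.norm(s['tool_pos'][:2]-[.583,-.274]))
f=grab('wrist');save(f,'w32.png')
for n in('top','scene'):
    f=grab(n);h=hook(f);vx,vy,x0,y0=cv2.fitLine(h[:,:2].astype(np.float32),cv2.DIST_HUBER,0,.01,.01).ravel();print(n,len(h),np.degrees(np.arctan2(vy,vx)),x0,y0)
```

```text
t 37.2 p [ 0.4099 -0.2529  0.1551] yaw 82.37 tilt [ 0.0015 -0.0013] F [-0.3  0.1  0.1] g 0.208 q [-0.71 -0.24  2.02  0.    1.36 -2.15]
0.17434381601368262
top 66 -7.437128 0.53990453 -0.2671832
scene 137 -7.897446 0.5091988 -0.2617131
```

View pics/w32.png

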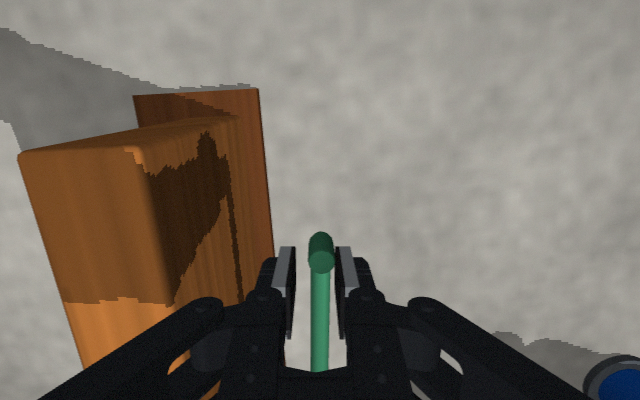

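Emit:
carry_out --moves '[[[0,0,-0.4,-0.12,0,0,-0.58],[0,0,-0.3,-0.12,0,0,-0.58],[0,0,0,0,0,0,-0.58],[0,0,0,0,0,0,-0.58]]]'

```text
time: 37.68
tool_pos: [0.4082, -0.2619, 0.154]
tool_rot: [-0.0, 0.732, 0.682, -0.0]
contact_force: [0.4, -0.5, 0.5]
gripper_width: 0.21
```

Emit:
carry_out --moves '[[[0,0,0,-0.07,0,0,-0.58],[0,0,0,0,0,0,-0.58],[0,0,0,0,0,0,-0.58]]]'

```text
time: 37.93
tool_pos: [0.4081, -0.2636, 0.154]
tool_rot: [-0.001, 0.731, 0.682, 0.001]
contact_force: [-0.9, 5.1, 1.3]
gripper_width: 0.207
```

Run:
```python
from h import *
st()
for n in('top','scene'):
    f=grab(n);h=hook(f);vx,vy,x0,y0=cv2.fitLine(h[:,:2].astype(np.float32),cv2.DIST_HUBER,0,.01,.01).ravel();print(n,len(h),np.degrees(np.arctan2(vy,vx)),x0,y0)
st()
```

```text
t 37.93 p [ 0.4081 -0.2636  0.154 ] yaw 85.99 tilt [-0.0001  0.0032] F [-0.9  5.1  1.3] g 0.207 q [-0.73 -0.23  2.01  0.    1.36 -2.23]
top 76 -7.019287 0.53208554 -0.2693497
scene 139 -4.1924987 0.49030066 -0.26447025
t 38.03 p [ 0.408  -0.2636  0.1539] yaw 86.0 tilt [-0.0002  0.0031] F [0.4 5.4 2.8] g 0.212 q [-0.73 -0.23  2.01  0.    1.36 -2.23]
```

Emit:
carry_out --moves '[[[0,0,0,0.08,0,0,-0.4],[0,0,0,0,0,0,-0.4],[0,0,0,0,0,-0.4,-0.4],[0,0,0,0,0,-0.9,-0.4],[0,0,0,0,0,-0.9,-0.4],[0,0,0,0,0,-0.9,-0.4],[0,0,0,0.3,0,-0.5,-0.4],[0,0,0,0,0,0,-0.4]]]'

```text
time: 38.7
tool_pos: [0.411, -0.2506, 0.3051]
tool_rot: [0.006, 0.731, 0.682, 0.001]
contact_force: [0.2, -0.1, 1.0]
gripper_width: 0.299
```

Run:
```python
from h import *
st()
f=grab('wrist');save(f,'w33.png');h=hook(f);vx,vy,x0,y0=cv2.fitLine(h[:,:2].astype(np.float32),cv2.DIST_HUBER,0,.01,.01).ravel();print('w',len(h),np.degrees(np.arctan2(vy,vx)),x0,y0)
for n in('top','scene'):
    f=grab(n);save(f,n+'33.png');h=hook(f);vx,vy,x0,y0=cv2.fitLine(h[:,:2].astype(np.float32),cv2.DIST_HUBER,0,.01,.01).ravel();print(n,len(h),np.degrees(np.arctan2(vy,vx)),x0,y0)
    blk(f,.513,.334,z0=.155,z1=.175);blk(f,.423,.333,z0=.155,z1=.175)
    P=cloud(f);m=(np.hypot(P[...,0]-.677,P[...,1]-.044)<.03)&(P[...,2]>.14);print('plunger',m.sum(),np.median(P[m][:,2]))
```

```text
t 38.7 p [ 0.411  -0.2506  0.3051] yaw 86.03 tilt [ 0.0087 -0.0073] F [ 0.2 -0.1  1. ] g 0.299 q [-0.7  -0.34  1.85  0.    1.63 -2.2 ]
w 1572 -4.6479335 0.47728506 -0.2664219
top 110 -4.597391 0.50019085 -0.2666554
blk n 46 c 512.6 334.8 wh 14.0 21.0 ang 85.9 zmed 0.1643
blk n 51 c 424.0 331.6 wh 15.6 21.8 ang 83.9 zmed 0.164
plunger 135 0.15515396979828178
scene 160 -4.642011 0.4816112 -0.2638524
blk n 73 c 513.4 336.8 wh 13.2 22.7 ang 86.6 zmed 0.1633
blk n 67 c 424.0 332.9 wh 14.3 21.5 ang 85.4 zmed 0.1631
plunger 200 0.1543099002320985
```

View pics/w33.png

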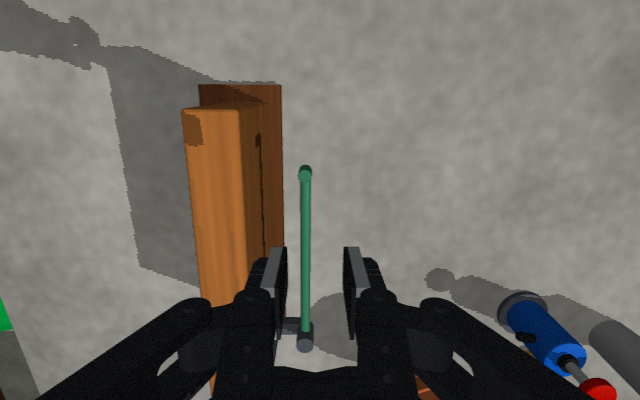

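View pics/scene33.png

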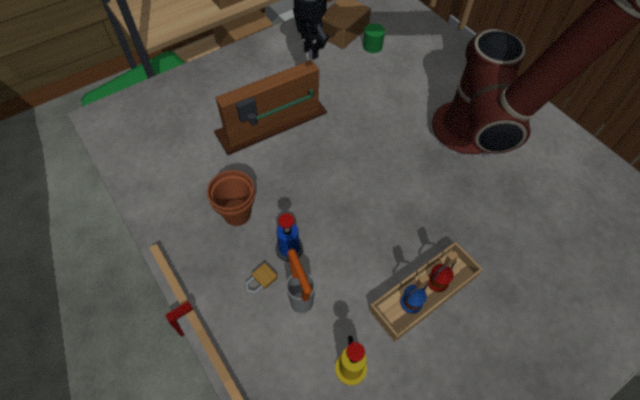

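```bash
python3 -c "
from h import *
print(ticket.job_done());st()"
```

```text
the job is handed in; nothing more can be done
None
the job is handed in; nothing more can be done
```

I ran the whole job in the required order and handed it in at about 39 s of the 210 s allowed; no verdict was reported. Only the red and blue lanterns were on the shelf; there was no yellow one.

- **Hook out:** I swung it to about 85.5° in the world frame, which is about 90° from where it ended up folded.
- **Lanterns hung:** both hung by their handles, with block tops at 195 mm as expected. Their positions were the same before and after the plunger was pressed.
- **Plunger:** I used the blue duster, not the yellow look-alike. The knob top went down to about 125 mm and met a hard stop at about 22 N. It is back up at 155 mm.
- **Tray:** both lanterns stand upright, about 45 mm either side of the centre along the row and within about 3 mm across it. Block tops are at about 163.5 mm.
- **Hook folded:** I pushed it back until it met the stop at about 5 N. All three cameras then put it at −4.6°. My estimates of the plank's own angle ranged from −3° to −5°.

The planter, pots and padlock look unmoved in the pictures; I did not measure them again. The arm ended clear of everything. One top-camera reading of the hook angle (−7.0°) disagreed while the gripper was partly blocking the view; it went away once the gripper was out of the way.

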